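# Scoop nylon bushes from a vacuum box into a customer's basket

## Task

Open the red vent tap on the clear lid fully to let the vacuum out, then lift the lid off the grey box and set it flat on the table beside it, right way up. With the scoop, not your fingers, transfer every orange bush from the box into the customer's blue basket (a bush spilt outside the box may be picked up by hand), then put the scoop back standing on its black mat. When all the bushes are in, swing the basket's carry handle up and over until it seats in its end detent and stays there, and leave the other stock on the stall undisturbed.

Things in the scene. Friction and masses are not known exactly. Their poses are not given: they have to be found in the camera images.
- bin: Grey open-topped storage box, fixed to the table, 252 x 92 mm outside and 50 mm high, walls and floor 6 mm (inside a straight channel 240 x 80 mm, 44 mm deep). Origin at the centre of its underside on the table; x along its length, y across, z up. The bushes start in it, towards its +x end.
- lid_grip (a point): Middle of the upright black grip on the loose clear lid (260 x 100 x 8 mm, 0.43 kg, balanced near the grip): a flat fin 50 mm long (lid x, along the box), 14 mm thick (lid y), 40 mm tall, top 18 mm above this point; plate 22 to 30 mm below it. A rubber block under the plate, 232 x 72 mm, fits the box with 4 mm play and reaches 38 mm below this point: its height when the lid stands on the table.
- tap_grip (a point): Middle of the red vent tap bar on the lid, 85 mm from lid_grip along lid +x: 46 mm long (its own y), 12 mm thick (its own x), 26 mm tall, its top 13 mm above this point, its foot 12 mm above the lid's plate. It turns about the vertical axis through this point.
- tap (a joint): Vent tap angle in rad: 0 = shut (bar across the lid), 1.571 = fully open at its stop (bar along the lid). Opens clockwise seen from above; light friction (0.03 N m), stays where left. Starts between 0 and 0.25. The simulator does not hold the lid down, but the lid must not be lifted before the tap is open.
- mat: Thin black rubber mat, fixed, 190 x 100 x 3 mm, on which the scoop starts and is put back. Origin at the centre of its underside; x along its length.
- scoop_grip (a point): Middle of the aluminium scoop's black handle, a slab 70 mm long (x), 14 thick (y), 44 tall (z); 0.14 kg in all. x points to the open front: the lip's underside is 46 mm ahead of and 76 mm below here. Pan: flat floor 2 mm thick, 34 mm from lip to back wall, 72 wide; 2 mm side walls 26 high, ending 10 mm behind the lip; back wall 42 high. Stands on its floor; balance point 16 mm ahead, low down.
- basket: Customer's blue plastic basket, open-topped, fixed, 190 x 150 mm outside, 85 mm high, walls and floor 4 mm. Origin at the centre of its underside; x along its length.
- handle_bar (a point): Middle of the yellow grip on the handle's cross bar: a round bar 14 mm thick and 90 mm long, lying along the basket's y, 135 mm from the hinge line, which runs along the basket's y, 78 mm straight above the basket's origin. The grey side arms (10 mm thick) run 83 mm either side of the basket's middle.
- handle (a joint): Basket handle angle in rad: 0 = folded down level, its bar 40 mm beyond the basket's -x end wall, 78 mm above the table; it swings up and over towards the basket's +x; 1.571 = upright; 1.78 = end stop, just past upright, where its own weight (0.14 kg) keeps it seated. Let go before upright it falls back. Starts between 0 and 0.12.
- bush0_mid (a point): Orange nylon bush, barrel-shaped, 22 mm across the middle, 20 mm high, its flat ends 9 mm across with well rounded rims, 12 g, slippery (friction about 0.22); this point is its centre. Between 9 and 12 bushes are present. It lies in the box under the lid at the start.
- bush1_mid (a point): Orange nylon bush, barrel-shaped, 22 mm across the middle, 20 mm high, its flat ends 9 mm across with well rounded rims, 12 g, slippery (friction about 0.22); this point is its centre. Between 9 and 12 bushes are present. It lies in the box under the lid at the start.
- bush2_mid (a point): Orange nylon bush, barrel-shaped, 22 mm across the middle, 20 mm high, its flat ends 9 mm across with well rounded rims, 12 g, slippery (friction about 0.22); this point is its centre. Between 9 and 12 bushes are present. It lies in the box under the lid at the start.
- bush3_mid (a point): Orange nylon bush, barrel-shaped, 22 mm across the middle, 20 mm high, its flat ends 9 mm across with well rounded rims, 12 g, slippery (friction about 0.22); this point is its centre. Between 9 and 12 bushes are present. It lies in the box under the lid at the start.
- bush4_mid (a point): Orange nylon bush, barrel-shaped, 22 mm across the middle, 20 mm high, its flat ends 9 mm across with well rounded rims, 12 g, slippery (friction about 0.22); this point is its centre. Between 9 and 12 bushes are present. It lies in the box under the lid at the start.
- bush5_mid (a point): Orange nylon bush, barrel-shaped, 22 mm across the middle, 20 mm high, its flat ends 9 mm across with well rounded rims, 12 g, slippery (friction about 0.22); this point is its centre. Between 9 and 12 bushes are present. It lies in the box under the lid at the start.
- bush6_mid (a point): Orange nylon bush, barrel-shaped, 22 mm across the middle, 20 mm high, its flat ends 9 mm across with well rounded rims, 12 g, slippery (friction about 0.22); this point is its centre. Between 9 and 12 bushes are present. It lies in the box under the lid at the start.
- bush7_mid (a point): Orange nylon bush, barrel-shaped, 22 mm across the middle, 20 mm high, its flat ends 9 mm across with well rounded rims, 12 g, slippery (friction about 0.22); this point is its centre. Between 9 and 12 bushes are present. It lies in the box under the lid at the start.
- bush8_mid (a point): Orange nylon bush, barrel-shaped, 22 mm across the middle, 20 mm high, its flat ends 9 mm across with well rounded rims, 12 g, slippery (friction about 0.22); this point is its centre. Between 9 and 12 bushes are present. It lies in the box under the lid at the start.
- bush9_mid (a point): Orange nylon bush, barrel-shaped, 22 mm across the middle, 20 mm high, its flat ends 9 mm across with well rounded rims, 12 g, slippery (friction about 0.22); this point is its centre. Between 9 and 12 bushes are present. It lies in the box under the lid at the start.
- bush10_mid (a point): Orange nylon bush, barrel-shaped, 22 mm across the middle, 20 mm high, its flat ends 9 mm across with well rounded rims, 12 g, slippery (friction about 0.22); this point is its centre. Between 9 and 12 bushes are present. It lies in the box under the lid at the start.
- bush11_mid (a point): Orange nylon bush, barrel-shaped, 22 mm across the middle, 20 mm high, its flat ends 9 mm across with well rounded rims, 12 g, slippery (friction about 0.22); this point is its centre. Between 9 and 12 bushes are present. It lies in the box under the lid at the start.
- coil: Bystander: dark steel ignition coil, standing cylinder 56 mm across, 135 mm tall. Origin at its underside.
- cap: Bystander: black plastic ignition cap with five towers, 80 mm across, 76 mm tall. Origin at its underside.

How it is judged:
By the outcome, as a careful person would: the job done as asked, in the order asked, and still so for the second after the job is handed in, with the robot touching nothing.
Of bush2, bush3, bush4, bush5, bush6, bush7, bush8, bush9, bush10, bush11 only 7 to 10 are there at a start; the rules pass over those that are not, and their reading is None.
At some moment in a run one of scoop, bush0, bush3, bush4, bush7 may be knocked a few centimetres aside while the robot is not near it.
It also fails if it takes over 208 s, if anything falls off the work surface, if the arm or the gripper's body presses on something with over 40 N, if the wrist force passes 120 N, or if a joint passes its speed limit or range.

## Robot

A 6-joint arm with a two-finger parallel gripper is mounted at the origin on the work surface. World frame = base frame: x ahead of the robot, y to its left, z up, the work surface at z = 0. Lengths are in m, angles in degrees, forces in N, time in s.
With the tool pointing down it reaches from about 0.35 to 0.925 m from the base axis. Payload 6.4 kg.
Tool frame: the origin (TCP) lies on the centre line of the jaws, within the pads' length; the fingertips stand 19 mm ahead of it and the grasp point (between the pads) is the TCP; z points along the fingers, y is the direction in which the jaws open and shut (so a half turn about z gives the same grasp; the last joint's range is limited). The gripper opens to 94 mm and grips with 3 to 60 N. Pads are 16 mm wide; open, the fingers measure 119 mm over their backs; the gripper's body (75 mm by 177 mm) begins 78 mm behind the grasp point.
Start: joints at [-74.719, 14.043, 89.255, -0, 76.702, -9.975], TCP at [0.277, -0.588, 0.224] pointing down, gripper open.
Joint ranges: [-179.41, 179.41], [-58.25, 129.5], [7.25, 145.43], [-54.29, 234.29], [11.92, 165.04], [-157.13, 157.13]. Speed limits (degrees/s): [147.25, 147.25, 180, 180, 180, 180].

## Interface

Orientations are given as a 3x3 rotation matrix whose columns are the frame's x, y, z axes.
In Python, from plant import arm gives the robot as it stands.
- The arm moves only by the tool servo_tool, never from a script. Its arguments are lists of equal length, an entry for each row: "rotation": the turn, a rotation vector about the tool's x, y, z in degrees, a list of three; "linear": the shift along the tool's x, y, z in m, a list of three; "gripper": the opening, from -1 (shut) to 1 (fully open). In form: {"rotation": [[wx, wy, wz], ...], "linear": [[x, y, z], ...], "gripper": [gripper, ...]}. A call has 1 to 12 rows; each row is the pose to reach, as a shift and turn from the pose commanded when the call began, along the tool's axes at that moment; what a row does not reach only later rows make up. A row lasts 1/8 s, in which the tool goes at most 62.5 mm and 10.7 degrees, less where a joint would pass 70% of its speed; a pose out of reach is approached as far as the arm can. A call with a gripper value outside its range is refused whole. The fingers move at their own pace and stop on an object; "squeeze" is the grip in N (left out, the last holds). Time passes only in rows, so rows that repeat a pose let the fingers close. It gives the time, the measured TCP pose, the force and the opening at its end, in the units of the state.
- arm.sense(): the state, without advancing time (a new reading comes with each control period).
- arm.camera(name): name is "side" or "top"; returns the picture (420x560x3 uint8, red, green, blue); there is no depth.
- arm.camera_info(name): a dict with "fov_y" (degrees; the focal length in pixels is half the picture's height over the tangent of half this angle, whatever the lens; pixels are square), "cx", "cy" (the principal point, pixels), "k1" (the pictures are not rectified: a ray, as slopes to the right and down, at radius r is drawn at 1 + k1 r^2 times it, then the intrinsics apply), "origin" and "orientation" of the camera in the world. Camera axes: x right, y up, looking along -z (the intrinsics and any distortion apply to the point x, -y, -z); pixel columns grow to the right and rows downward; lengths in m; the calibration is good to about 2 mm. A picture is of the moment at which its call begins. camera_info takes no time and is no camera call.
- arm.sign_off(): hands the job in, once; it reports no verdict.
The state is a dict: "time_s": time; "q": joint angles; "joint_velocities": joint speeds; "effort": joint torques, N m; "ee_pos": TCP position; "eef_rot": TCP orientation; "contact_force": force on the tool from outside, world axes, zero at the start; "ft_torque": the same for the moment, N m; "opening": finger opening in m.
Only numpy, scipy, OpenCV 4.12 (cv2) and the standard library are available. Lean on these libraries where they do the work, as an engineer would, in place of code of your own. Each camera call takes 0.05 s, during which the arm holds its last target.

## Working session

There is one attempt and no reset: what is moved stays moved. The work goes in short steps, Python scripts to look and compute and a tool call to move; the robot and the scene stay as the last step left them, time stands still between calls to the robot, and variables do not carry over. Pictures are saved under pics/ and viewed, and the job is handed in when it is done.

Besides the shell and the picture viewer there is one more tool, called after "Request:" by a JSON object that holds its "fn" and its "kwargs", one argument or row to a line. servo_tool: Moves the arm, as the interface text tells. Its arguments: {"type":"object","properties":{"rotation":{"type":"array","items":{"type":"array","items":{"type":"number"}}},"linear":{"type":"array","items":{"type":"array","items":{"type":"number"}}},"gripper":{"type":"array","items":{"type":"number"}},"squeeze":{"type":"number"}},"required":["rotation","linear","gripper"]}

```bash
ls; mkdir -p pics; python3 - <<'E'
from plant import arm
import cv2
for n in ("side","top"):
    im=arm.camera(n); cv2.imwrite(f"pics/{n}0.png",im[:,:,::-1]); print(n,arm.camera_info(n))
s=arm.sense(); print(s)
E
```

```text
pics
side {'fov_y': 52.34007206133055, 'cx': 282.4812255574634, 'cy': 212.35022635292603, 'k1': -0.11112718219244455, 'origin': array([0.29385281, 0.7609564 , 0.64159429]), 'orientation': array([[-0.93925195,  0.20297594, -0.27677887],
       [-0.34312152, -0.53514646,  0.77193646],
       [ 0.0085673 ,  0.82001161,  0.57228276]])}
top {'fov_y': 54.29708674201863, 'cx': 280.60058788514914, 'cy': 211.7015519216821, 'k1': -0.10940975565897484, 'origin': array([0.40446703, 0.00197168, 1.00480202]), 'orientation': array([[-0.0284952 ,  0.98481084, -0.17127648],
       [-0.99957256, -0.02695276,  0.01132464],
       [ 0.00653625,  0.17152597,  0.98515792]])}
{'time_s': 0.1, 'q': array([-7.47192010e+01,  1.40787331e+01,  8.93173442e+01,  1.52875349e-04,
        7.67004189e+01, -9.97513946e+00]), 'joint_velocities': array([ 0.00990362, -0.12105069, -0.11101067,  0.09208882,  0.10092126,
       -0.01167496]), 'effort': array([-8.68961888e-04, -4.16914272e+01, -3.15526772e+01,  6.86741201e-02,
        3.09622544e-02, -4.77204708e-05]), 'ee_pos': array([ 0.27720347, -0.58737471,  0.22347644]), 'eef_rot': array([[ 9.04411256e-01,  4.26661558e-01, -4.41359298e-04],
       [ 4.26661685e-01, -9.04409844e-01,  1.62531719e-03],
       [ 2.94290672e-04, -1.65826626e-03, -9.99998582e-01]]), 'contact_force': array([ 0.03995018,  0.41166977, -0.7209243 ]), 'ft_torque': array([-0.04250117,  0.03565634,  0.0355242 ]), 'opening': 0.09416114461878236}
```

View pics/top0.png

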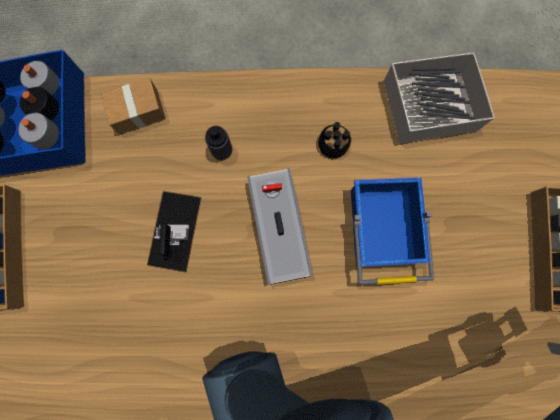

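View pics/side0.png

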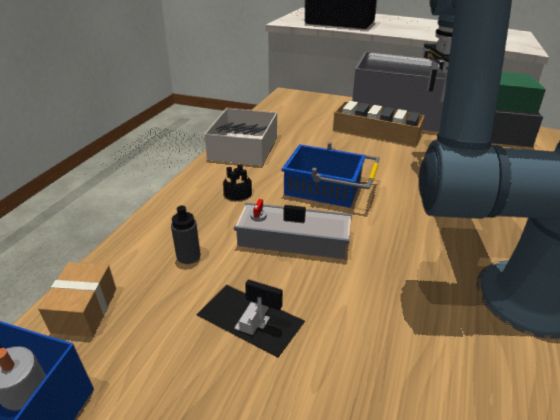

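The top view shows the box at about (280,228), with the red tap at (272,188) and the lid fin at (279,223). The mat and scoop are at (175,232), the basket at (390,222) with its yellow bar at (397,281), the coil at (218,142) and the cap at (335,140). Next I'll measure them.

```bash
cat > h.py <<'E'
import numpy as np, cv2
from plant import arm
def K(n):
    c=arm.camera_info(n); f=210/np.tan(np.radians(c['fov_y']/2))
    return c,np.array([[f,0,c['cx']],[0,f,c['cy']],[0,0,1.]]),np.array([c['k1'],0,0,0,0.])
def ray(n,uv):
    c,k,d=K(n); p=cv2.undistortPoints(np.array(uv,float).reshape(-1,1,2),k,d).reshape(-1,2)
    v=np.c_[p[:,0],-p[:,1],-np.ones(len(p))]@c['orientation'].T
    return c['origin'],v
def onz(n,uv,z):
    o,v=ray(n,uv); return o+v*((z-o[2])/v[:,2])[:,None]
def proj(n,P):
    c,k,d=K(n); R=c['orientation']; p=(np.array(P,float).reshape(-1,3)-c['origin'])@R
    p=p*[1,-1,-1]; return cv2.projectPoints(p,np.zeros(3),np.zeros(3),k,d)[0].reshape(-1,2)
def tri(uvt,uvs):
    o1,v1=ray("top",uvt);o2,v2=ray("side",uvs);v1=v1[0]/np.linalg.norm(v1);v2=v2[0]/np.linalg.norm(v2)
    A=np.c_[v1,-v2];t=np.linalg.lstsq(A,o2-o1,rcond=None)[0];a=o1+v1*t[0];b=o2+v2*t[1];return (a+b)/2,np.linalg.norm(a-b)
def grab(n,tag=None):
    im=arm.camera(n)[:,:,::-1].copy()
    if tag: cv2.imwrite(f"pics/{tag}.png",im)
    return im
def blobs(mask,mn=15):
    cs,_=cv2.findContours(mask.astype(np.uint8),cv2.RETR_EXTERNAL,cv2.CHAIN_APPROX_NONE)
    return sorted([c for c in cs if cv2.contourArea(c)>=mn],key=cv2.contourArea,reverse=True)
E
python3 - <<'E'
import sys; sys.path.insert(0,'.')
import cv2
for n,(x0,y0,w,h) in {"top":(130,150,320,150),"side":(190,160,220,200)}.items():
    im=cv2.imread(f"pics/{n}0.png")[y0:y0+h,x0:x0+w]
    s=min(800/w,600/h); cv2.imwrite(f"pics/{n}0z.png",cv2.resize(im,None,fx=s,fy=s,interpolation=cv2.INTER_CUBIC))
E
```

```text
(no output)
```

View pics/top0z.png

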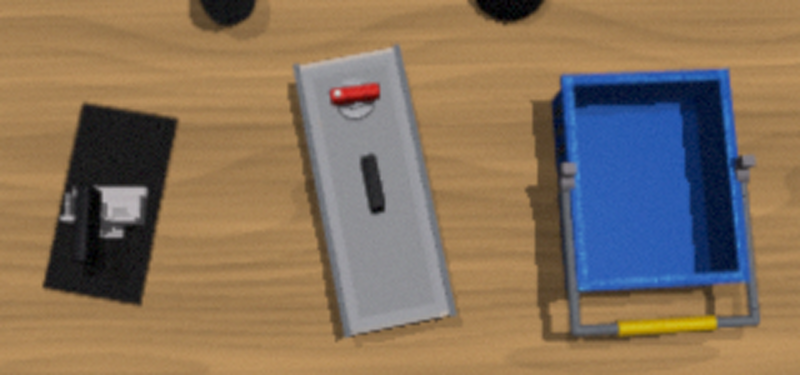

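View pics/side0z.png

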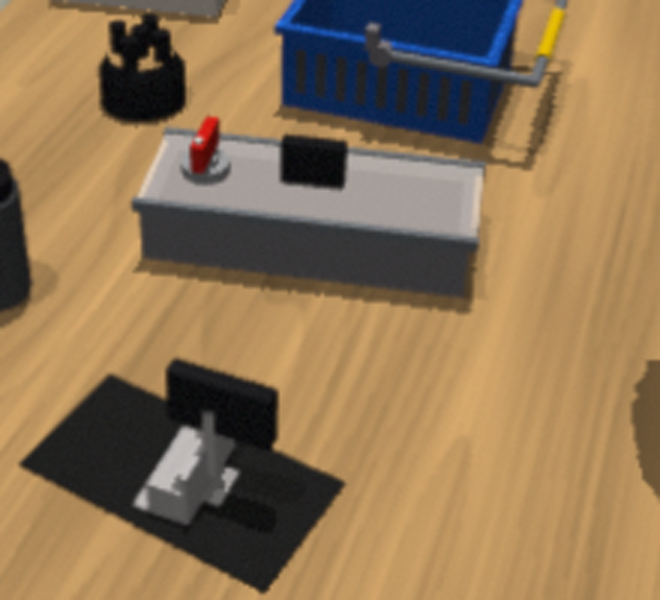

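```bash
python3 - <<'E'
from h import *
Z=lambda *p:[(130+a/2.5,150+b/2.5) for a,b in p]
np.set_printoptions(precision=4,suppress=True)
im=cv2.imread("pics/top0.png"); si=cv2.imread("pics/side0.png")
hsv=cv2.cvtColor(im,cv2.COLOR_BGR2HSV); hs=cv2.cvtColor(si,cv2.COLOR_BGR2HSV)
lc=onz("top",Z((295,66),(397,46),(455,316),(345,337)),.056); print("lid corners",lc,lc.mean(0))
print(np.linalg.norm(lc[0]-lc[1]),np.linalg.norm(lc[1]-lc[2]))
d=(lc[0]+lc[1]-lc[2]-lc[3])/2; print("yaw",np.degrees(np.arctan2(d[1],d[0])))
def red(h): return (((h[...,0]<8)|(h[...,0]>172))&(h[...,1]>170)&(h[...,2]>100))
def ctr(m): 
    M=cv2.moments(m.astype(np.uint8)); return M['m10']/M['m00'],M['m01']/M['m00']
mt=np.zeros(im.shape[:2],bool); mt[170:200,250:300]=1; mt&=red(hsv)
c=blobs(mt)[0]; r=cv2.minAreaRect(c); print("tap top",r, onz("top",[r[0]],.093))
b=onz("top",cv2.boxPoints(r),.096); print(b)
ms=np.zeros(im.shape[:2],bool); ms[190:225,240:280]=1; ms&=red(hs); print("tri tap",tri(ctr(mt),ctr(ms)))
# fin
blk=(hsv[...,2]<55)
m=np.zeros(im.shape[:2],bool); m[205:242,268:292]=1; m&=blk; c=blobs(m)[0]; r=cv2.minAreaRect(c);print("fin",r,onz("top",[r[0]],.092)); print(onz("top",cv2.boxPoints(r),.098))
# mat
print("mat",onz("top",Z((83,104),(178,119),(140,304),(44,288)),.003))
# basket rim outer corners z .085
bc=onz("top",Z((561,75),(728,70),(747,282),(578,290)),.085); print("basket",bc,bc.mean(0),np.linalg.norm(bc[0]-bc[1]),np.linalg.norm(bc[1]-bc[2]))
d=(bc[0]+bc[1]-bc[2]-bc[3])/2; print("yaw",np.degrees(np.arctan2(d[1],d[0])))
yl=lambda h:(h[...,0]>22)&(h[...,0]<34)&(h[...,1]>190)&(h[...,2]>110)
yt=yl(hsv); a=blobs(yt)[0]; ys=yl(hs); e=blobs(ys)[0]
print(cv2.minAreaRect(a),cv2.minAreaRect(e), tri(cv2.minAreaRect(a)[0],cv2.minAreaRect(e)[0]))
print(onz("top",[r for r in cv2.boxPoints(cv2.minAreaRect(a))],.08))
print("coil top",onz("top",[(217,135)],.13),"cap",onz("top",[(335,140)],.05))
# scoop handle top, side zoom x3
S=lambda *p:[(190+a/3,160+b/3) for a,b in p]
for t,s in zip(Z((97,185),(80,262)),S((172,362),(276,392))): print("handle end",tri(t,s))
E
```

```text
lid corners [[ 0.6572  0.0665  0.056 ]
 [ 0.6743 -0.0316  0.056 ]
 [ 0.4166 -0.0768  0.056 ]
 [ 0.4005  0.0247  0.056 ]] [ 0.5371 -0.0043  0.056 ]
0.09960391644096399 0.2615968026869805
yaw 9.592715330029547
tap top ((271.46923828125, 186.75387573242188), (4.589284896850586, 17.612932205200195), 82.87498474121094) [[0.6214 0.0107 0.093 ]]
[[ 0.624   0.0312  0.096 ]
 [ 0.6281 -0.0088  0.096 ]
 [ 0.6174 -0.0098  0.096 ]
 [ 0.6133  0.0301  0.096 ]]
tri tap (array([0.6226, 0.0079, 0.092 ]), np.float64(0.0020298379577537275))
fin ((278.6922912597656, 223.4615478515625), (21.96500587463379, 5.0990190505981445), 78.69007110595703) [[ 0.5364 -0.0035  0.092 ]]
[[ 0.5591  0.0064  0.098 ]
 [ 0.5611 -0.0049  0.098 ]
 [ 0.5122 -0.0131  0.098 ]
 [ 0.5102 -0.002   0.098 ]]
mat [[0.6382 0.2852 0.003 ]
 [0.6199 0.1883 0.003 ]
 [0.4368 0.2252 0.003 ]
 [0.4543 0.3208 0.003 ]]
basket [[ 0.6344 -0.1822  0.085 ]
 [ 0.6358 -0.3415  0.085 ]
 [ 0.4373 -0.3421  0.085 ]
 [ 0.4357 -0.186   0.085 ]] [ 0.5358 -0.2629  0.085 ] 0.1592934707239713 0.1984757378914383
yaw 0.6351058240825783
((396.9007873535156, 279.9124755859375), (5.676424026489258, 38.11313247680664), 86.42366790771484) ((373.4862976074219, 170.369873046875), (3.9793994426727295, 15.566473007202148), 20.556045532226562) (array([ 0.4024, -0.266 ,  0.0822]), np.float64(0.0013552185111256802))
[[ 0.4071 -0.223   0.08  ]
 [ 0.4091 -0.311   0.08  ]
 [ 0.3963 -0.3109  0.08  ]
 [ 0.3944 -0.223   0.08  ]]
coil top [[0.7359 0.1302 0.13  ]] cap [[ 0.7455 -0.1477  0.05  ]]
handle end (array([0.5437, 0.2464, 0.0905]), np.float64(0.003428439995420905))
handle end (array([0.4727, 0.2577, 0.101 ]), np.float64(0.0018894599336113575))
```

```bash
python3 - <<'E'
import cv2
im=cv2.imread("pics/top0.png")[185:275,140:210]
cv2.imwrite("pics/scz.png",cv2.resize(im,None,fx=6.5,fy=6.5,interpolation=cv2.INTER_CUBIC))
im=cv2.imread("pics/side0.png")[270:360,190:310]
cv2.imwrite("pics/scs.png",cv2.resize(im,None,fx=6,fy=6,interpolation=cv2.INTER_CUBIC))
E
```

```text
(no output)
```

View pics/scz.png

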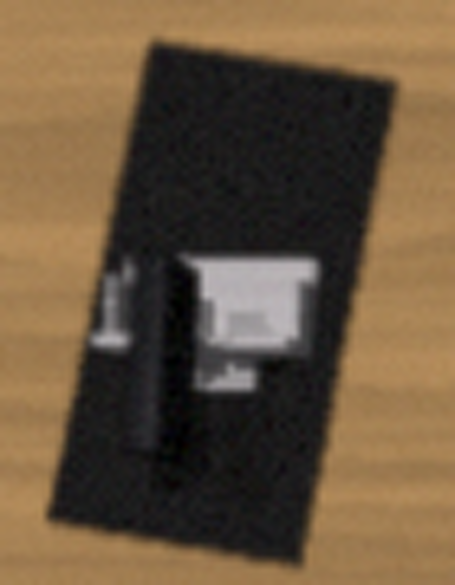

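View pics/scs.png

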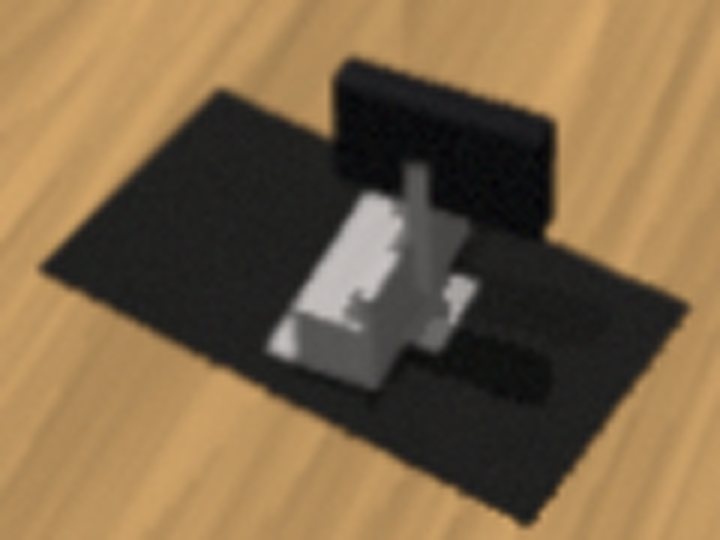

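```bash
cat >> h.py <<'E'
from scipy.spatial.transform import Rotation as Ro
def RT(yaw,pitch=0):
    return (Ro.from_euler('z',yaw,degrees=True)*Ro.from_euler('y',pitch,degrees=True)).as_matrix()@np.diag([1,-1,-1.])
def cmd(*targets):
    """targets: (x,y,z,yaw,pitch) -> tool relative rows from measured pose"""
    s=arm.sense(); p,R=s['ee_pos'],s['eef_rot']
    for t in targets:
        Rt=RT(t[3],t[4] if len(t)>4 else 0)
        print("rot",np.round(Ro.from_matrix(R.T@Rt).as_rotvec(degrees=True),1).tolist(),"lin",np.round(R.T@(np.array(t[:3])-p),4).tolist())
def st():
    s=arm.sense(); R=s['eef_rot']@np.diag([1,-1,-1.]); e=Ro.from_matrix(R).as_euler('ZYX',degrees=True)
    print("t",round(s['time_s'],2),"p",s['ee_pos'].round(4),"yaw,pitch,roll",e.round(1),"F",s['contact_force'].round(1),"open",round(s['opening'],4),"q",s['q'].round(0))
E
python3 - <<'E'
from h import *
st(); cmd((.6205,.0105,.17,96),(.6205,.0105,.088,96))
E
```

```text
t 0.1 p [ 0.2772 -0.5874  0.2235] yaw,pitch,roll [25.3 -0.   0.1] F [ 0.   0.4 -0.7] open 0.0942 q [-75.  14.  89.   0.  77. -10.]
rot [-0.1, -0.1, -70.7] lin [0.5656, -0.3942, 0.0543]
rot [-0.1, -0.1, -70.7] lin [0.5655, -0.394, 0.1363]
```

Request:
{"fn": "servo_tool", "kwargs": {
  "rotation": [
    [0, 0, -70.7],
    [0, 0, -70.7],
    [0, 0, -70.7],
    [0, 0, -70.7],
    [0, 0, -70.7],
    [0, 0, -70.7],
    [0, 0, -70.7],
    [0, 0, -70.7],
    [0, 0, -70.7],
    [0, 0, -70.7],
    [0, 0, -70.7],
    [0, 0, -70.7]
  ],
  "linear": [
    [0.5655, -0.394, 0.054],
    [0.5655, -0.394, 0.054],
    [0.5655, -0.394, 0.054],
    [0.5655, -0.394, 0.054],
    [0.5655, -0.394, 0.054],
    [0.5655, -0.394, 0.054],
    [0.5655, -0.394, 0.054],
    [0.5655, -0.394, 0.054],
    [0.5655, -0.394, 0.054],
    [0.5655, -0.394, 0.054],
    [0.5655, -0.394, 0.054],
    [0.5655, -0.394, 0.054]
  ],
  "gripper": [-0.3, -0.3, -0.3, -0.3, -0.3, -0.3, -0.3, -0.3, -0.3, -0.3, -0.3, -0.3],
  "squeeze": 20
}}

```text
time_s: 1.6
ee_pos: [0.6211, 0.0132, 0.1693]
eef_rot: [[-0.109, 0.994, -0.001], [0.994, 0.109, 0.001], [0.001, -0.001, -1.0]]
contact_force: [0.3, -0.4, 0.6]
opening: 0.0326
```

```bash
python3 - <<'E'
from h import *
st(); cmd((.6205,.0105,.088,96))
E
```

```text
t 1.6 p [0.6211 0.0132 0.1693] yaw,pitch,roll [96.2 -0.   0.1] F [ 0.3 -0.4  0.6] open 0.0326 q [ -9.  13.  96.   0.  71. -15.]
rot [-0.1, -0.0, 0.2] lin [-0.0027, -0.0008, 0.0813]
```

Request:
{"fn": "servo_tool", "kwargs": {
  "rotation": [
    [0, 0, 0],
    [0, 0, 0],
    [0, 0, 0],
    [0, 0, 0],
    [0, 0, 0],
    [0, 0, 0]
  ],
  "linear": [
    [-0.001, 0, 0.05],
    [-0.001, 0, 0.081],
    [-0.001, 0, 0.081],
    [-0.001, 0, 0.081],
    [-0.001, 0, 0.081],
    [-0.001, 0, 0.081]
  ],
  "gripper": [-0.3, -0.3, -0.3, -1, -1, -1]
}}

```text
time_s: 2.35
ee_pos: [0.6224, 0.0083, 0.0916]
eef_rot: [[-0.104, 0.995, 0.004], [0.995, 0.104, -0.001], [-0.001, 0.004, -1.0]]
contact_force: [1.3, -1.3, 3.6]
opening: 0.0118
```

```bash
python3 - <<'E'
from h import *
st(); cmd((.6205,.0105,.088,50),(.6205,.0105,.088,8))
E
```

```text
t 2.35 p [0.6224 0.0083 0.0916] yaw,pitch,roll [96.   0.1 -0.2] F [ 1.3 -1.3  3.6] open 0.0118 q [-10.  19.  98.  -0.  63. -16.]
rot [0.3, -0.0, 46.0] lin [0.0023, -0.0017, 0.0036]
rot [0.3, -0.1, 88.0] lin [0.0023, -0.0017, 0.0036]
```

Request:
{"fn": "servo_tool", "kwargs": {
  "rotation": [
    [0, 0, 10],
    [0, 0, 20],
    [0, 0, 30],
    [0, 0, 40],
    [0, 0, 50],
    [0, 0, 60],
    [0, 0, 70],
    [0, 0, 80],
    [0, 0, 89],
    [0, 0, 89],
    [0, 0, 89]
  ],
  "linear": [
    [0.002, 0, 0],
    [0.002, -0.001, 0],
    [0.002, -0.001, 0],
    [0.002, -0.001, 0],
    [0.002, -0.001, 0],
    [0.002, -0.001, 0],
    [0.002, -0.001, 0],
    [0.002, -0.001, 0],
    [0.002, -0.001, 0],
    [0.002, -0.001, 0],
    [0.002, -0.001, 0]
  ],
  "gripper": [-1, -1, -1, -1, -1, -1, -1, -1, -1, -1, -1]
}}

```text
time_s: 3.72
ee_pos: [0.6206, 0.0105, 0.0916]
eef_rot: [[0.992, 0.123, 0.002], [0.123, -0.992, -0.001], [0.002, 0.001, -1.0]]
contact_force: [-2.1, -0.2, 5.8]
opening: 0.0125
```

```bash
python3 - <<'E'
from h import *
st(); print(arm.sense()['ft_torque']); cmd((.6205,.0105,.18,9))
E
```

```text
t 3.73 p [0.6206 0.0105 0.0916] yaw,pitch,roll [ 7.  -0.1 -0.1] F [-2.1 -0.2  5.8] open 0.0125 q [-9. 19. 99. -0. 63. 74.]
[0.08224539 0.24691956 0.34658168]
rot [0.1, -0.1, -2.0] lin [0.0001, 0.0001, -0.0884]
```

Request:
{"fn": "servo_tool", "kwargs": {
  "rotation": [
    [0, 0, -1],
    [0, 0, -2],
    [0, 0, -2],
    [0, 0, -2],
    [0, 0, -2],
    [0, 0, -2],
    [0, 0, -2],
    [0, 0, -2],
    [0, 0, -2]
  ],
  "linear": [
    [0, 0, 0],
    [0, 0, 0],
    [0, 0, -0.05],
    [0, 0, -0.1],
    [-0.06, 0, -0.1],
    [-0.2, 0, -0.1],
    [-0.2, 0, -0.1],
    [-0.2, 0, -0.1],
    [-0.2, 0, -0.1]
  ],
  "gripper": [-0.3, -0.3, -0.3, -0.3, -0.3, -0.3, -0.3, -0.3, -0.3]
}}

```text
time_s: 4.85
ee_pos: [0.4204, -0.0136, 0.1895]
eef_rot: [[0.988, 0.155, 0.001], [0.155, -0.988, -0.0], [0.001, 0.0, -1.0]]
contact_force: [0.6, 0.3, 0.5]
opening: 0.0329
```

```bash
python3 - <<'E'
from h import *
st(); a=grab("top","t1");b=grab("side","s1")
cv2.imwrite("pics/t1z.png",cv2.resize(a[140:300,140:310],None,fx=3.5,fy=3.5,interpolation=cv2.INTER_CUBIC))
cv2.imwrite("pics/s1z.png",cv2.resize(b[180:260,220:380],None,fx=5,fy=5,interpolation=cv2.INTER_CUBIC))
E
```

```text
t 4.85 p [ 0.4204 -0.0136  0.1895] yaw,pitch,roll [ 8.9 -0.  -0. ] F [0.6 0.3 0.5] open 0.0329 q [-17. -17. 123.   0.  73.  64.]
```

View pics/t1z.png

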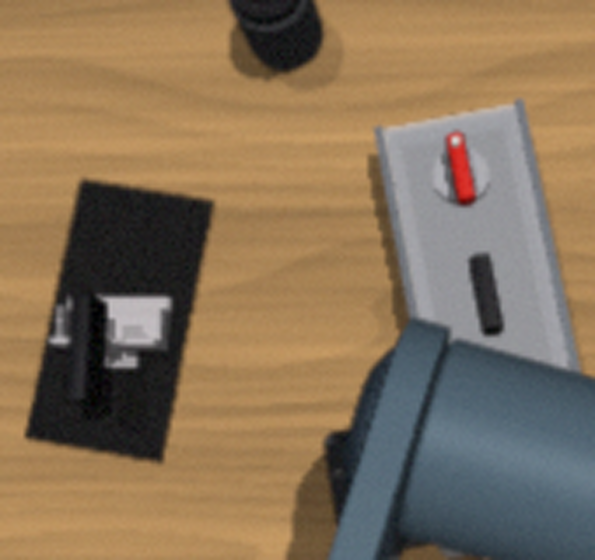

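View pics/s1z.png

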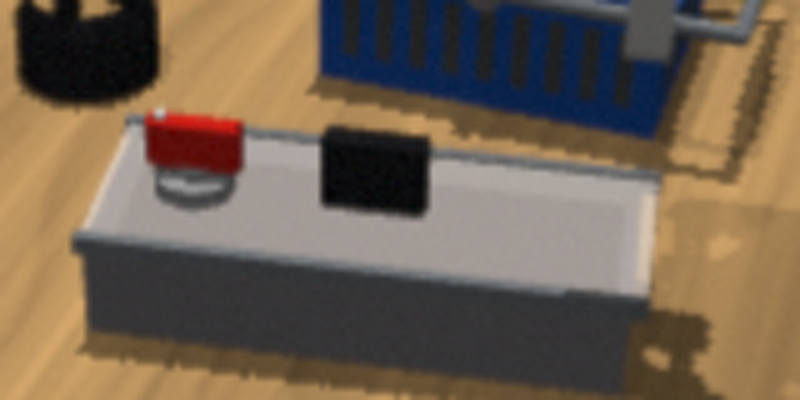

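```bash
python3 - <<'E'
from h import *
c=arm.sense()
a=cv2.imread("pics/t1.png");hsv=cv2.cvtColor(a,cv2.COLOR_BGR2HSV)
m=np.zeros(a.shape[:2],bool); m[205:242,268:292]=1; m&=hsv[...,2]<55; k=blobs(m)[0]; r=cv2.minAreaRect(k);print(r,onz("top",[r[0]],.092),onz("top",cv2.boxPoints(r),.098))
m=np.zeros(a.shape[:2],bool); m[170:203,250:300]=1; m&=((hsv[...,0]<8)|(hsv[...,0]>172))&(hsv[...,1]>150); r=cv2.minAreaRect(blobs(m)[0]); print(r,onz("top",cv2.boxPoints(r),.096))
cmd((.5365,-.0035,.16,9.6),(.5365,-.0035,.082,9.6))
E
```

```text
((278.5577087402344, 224.28846740722656), (21.572772979736328, 4.902902603149414), 78.69007110595703) [[ 0.53454641 -0.00310561  0.092     ]] [[ 0.55684997  0.00643704  0.098     ]
 [ 0.5587435  -0.00441357  0.098     ]
 [ 0.51071484 -0.01250405  0.098     ]
 [ 0.50885921 -0.00174207  0.098     ]]
((271.3846130371094, 188.923095703125), (16.86598777770996, 4.706787109375), 78.69007110595703) [[0.63415665 0.01958458 0.096     ]
 [0.6360397  0.00899601 0.096     ]
 [0.59723327 0.00245189 0.096     ]
 [0.59538158 0.01296334 0.096     ]]
rot [0.0, -0.0, -0.6] lin [0.1149, 0.0078, 0.0299]
rot [0.0, -0.0, -0.6] lin [0.1149, 0.0078, 0.1079]
```

Request:
{"fn": "servo_tool", "kwargs": {
  "rotation": [
    [0, 0, -0.6],
    [0, 0, -0.6],
    [0, 0, -0.6],
    [0, 0, -0.6],
    [0, 0, -0.6],
    [0, 0, -0.6],
    [0, 0, -0.6],
    [0, 0, -0.6],
    [0, 0, -0.6]
  ],
  "linear": [
    [0.06, 0.008, 0.02],
    [0.114, 0.008, 0.03],
    [0.114, 0.008, 0.03],
    [0.114, 0.008, 0.08],
    [0.114, 0.008, 0.109],
    [0.114, 0.008, 0.109],
    [0.114, 0.008, 0.109],
    [0.114, 0.008, 0.109],
    [0.114, 0.008, 0.109]
  ],
  "gripper": [-0.3, -0.3, -0.3, -0.3, -0.3, -0.3, -1, -1, -1],
  "squeeze": 45
}}

```text
time_s: 6.08
ee_pos: [0.5353, -0.0039, 0.0813]
eef_rot: [[0.986, 0.166, 0.001], [0.166, -0.986, -0.0], [0.001, 0.001, -1.0]]
contact_force: [-0.1, -0.5, 1.9]
opening: 0.0135
```

```bash
python3 - <<'E'
from h import *
st(); cmd((.535,-.0035,.20,9.6),(.53,.126,.20,0),(.53,.126,.045,0))
E
```

```text
t 6.08 p [ 0.5353 -0.0039  0.0813] yaw,pitch,roll [ 9.6 -0.1 -0. ] F [-0.1 -0.5  1.9] open 0.0135 q [-13.   9. 111.  -0.  59.  68.]
rot [0.0, -0.1, -0.0] lin [-0.0001, -0.0004, -0.1187]
rot [0.0, -0.1, 9.6] lin [0.0165, -0.1289, -0.1188]
rot [0.0, -0.1, 9.6] lin [0.0163, -0.129, 0.0362]
```

Request:
{"fn": "servo_tool", "kwargs": {
  "rotation": [
    [0, 0, 0],
    [0, 0, 0],
    [0, 0, 0],
    [0, 0, 0],
    [0, 0, 5],
    [0, 0, 9.6],
    [0, 0, 9.6],
    [0, 0, 9.6],
    [0, 0, 9.6],
    [0, 0, 9.6],
    [0, 0, 9.6]
  ],
  "linear": [
    [0, 0, -0.03],
    [0, 0, -0.06],
    [0, 0, -0.1],
    [0, 0, -0.119],
    [0.008, -0.06, -0.119],
    [0.016, -0.11, -0.119],
    [0.016, -0.129, -0.119],
    [0.016, -0.129, -0.08],
    [0.016, -0.129, -0.03],
    [0.016, -0.129, 0.02],
    [0.016, -0.129, 0.03]
  ],
  "gripper": [-1, -1, -1, -1, -1, -1, -1, -1, -1, -1, -1]
}}

```text
time_s: 7.45
ee_pos: [0.5252, 0.1256, 0.046]
eef_rot: [[1.0, -0.001, -0.01], [-0.001, -1.0, -0.001], [-0.01, 0.001, -1.0]]
contact_force: [-0.5, -0.0, -4.1]
opening: 0.0138
```

```bash
python3 - <<'E'
from h import *
st(); cmd((.53,.126,.04,0)); a=grab("top","t2");b=grab("side","s2")
E
```

```text
t 7.45 p [0.5252 0.1256 0.046 ] yaw,pitch,roll [-0.   0.6 -0. ] F [-0.5 -0.  -4.1] open 0.0138 q [  1.  13. 111.  -0.  56.  91.]
rot [0.0, 0.6, -0.0] lin [0.0049, -0.0005, 0.0059]
```

View pics/t2.png

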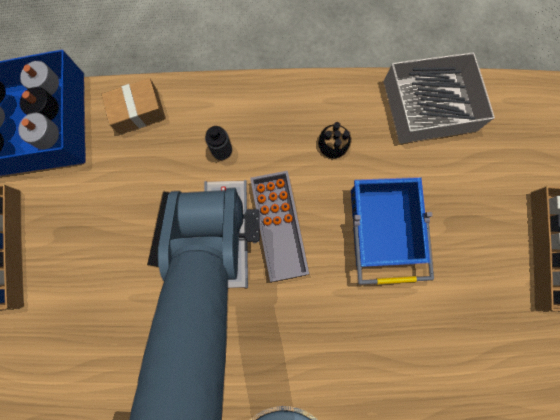

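View pics/s2.png

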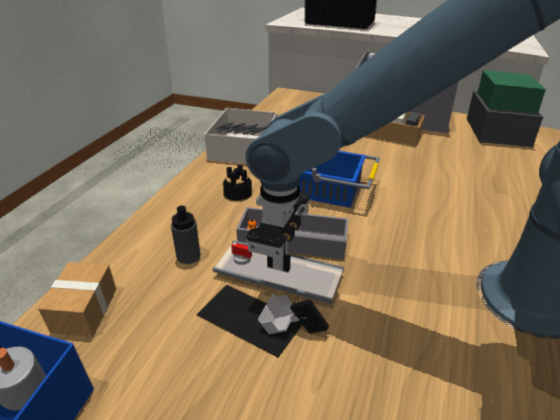

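The lid is almost down beside the box. The scoop, at (290,315) in the side view, now seems to lie tilted on its mat, so something has knocked it. I'll finish placing the lid first, then inspect it.

Request:
{"fn": "servo_tool", "kwargs": {
  "rotation": [
    [0, 0, 0],
    [0, 0, 0],
    [0, 0, 0],
    [0, 0, 0]
  ],
  "linear": [
    [0.002, 0, 0.005],
    [0.002, 0, 0.007],
    [0.002, 0, 0.007],
    [0.002, 0, 0.007]
  ],
  "gripper": [-1, -1, -1, -1]
}}

```text
time_s: 8.05
ee_pos: [0.5316, 0.1261, 0.044]
eef_rot: [[1.0, -0.001, 0.001], [-0.001, -1.0, 0.0], [0.001, -0.0, -1.0]]
contact_force: [-0.4, -0.1, -4.5]
opening: 0.014
```

```bash
python3 - <<'E'
from h import *
st()
E
```

```text
t 8.05 p [0.5316 0.1261 0.044 ] yaw,pitch,roll [-0.  -0.1  0. ] F [-0.4 -0.1 -4.5] open 0.014 q [  1.  14. 110.  -0.  56.  91.]
```

Request:
{"fn": "servo_tool", "kwargs": {
  "rotation": [
    [0, 0, 0],
    [0, 0, 0],
    [0, 0, 0],
    [0, 0, 0]
  ],
  "linear": [
    [0, 0, 0.003],
    [0, 0, 0.006],
    [0, 0, 0.006],
    [0, 0, 0.006]
  ],
  "gripper": [-1, -1, -1, -1]
}}

```text
time_s: 8.55
ee_pos: [0.532, 0.1262, 0.0393]
eef_rot: [[1.0, -0.001, 0.0], [-0.001, -1.0, -0.0], [0.0, 0.0, -1.0]]
contact_force: [-3.8, -0.8, 9.0]
opening: 0.0138
```

Request:
{"fn": "servo_tool", "kwargs": {
  "rotation": [
    [0, 0, 0],
    [0, 0, 0],
    [0, 0, 0],
    [0, 0, 0],
    [0, 0, 0],
    [0, 0, 0],
    [0, 0, 0],
    [0, 0, 0],
    [0, 0, 0]
  ],
  "linear": [
    [0, 0, 0],
    [0, 0, 0],
    [0, 0, -0.05],
    [0, 0, -0.1],
    [0, 0, -0.16],
    [-0.06, 0.06, -0.18],
    [-0.1, 0.12, -0.18],
    [-0.14, 0.15, -0.18],
    [-0.14, 0.15, -0.18]
  ],
  "gripper": [-0.3, -0.3, -0.3, -0.3, -0.3, -0.3, -0.3, -0.3, -0.3]
}}

```text
time_s: 9.68
ee_pos: [0.3896, -0.0252, 0.2175]
eef_rot: [[1.0, -0.004, 0.001], [-0.004, -1.0, -0.001], [0.001, 0.001, -1.0]]
contact_force: [0.8, -0.2, 0.7]
opening: 0.033
```

```bash
python3 - <<'E'
from h import *
st(); a=grab("top","t3");b=grab("side","s3")
cv2.imwrite("pics/t3z.png",cv2.resize(a[170:290,140:310],None,fx=4.7,fy=4.7,interpolation=cv2.INTER_CUBIC))
cv2.imwrite("pics/s3z.png",cv2.resize(b[190:360,190:370],None,fx=3.5,fy=3.5,interpolation=cv2.INTER_CUBIC))
E
```

```text
t 9.68 p [ 0.3896 -0.0252  0.2175] yaw,pitch,roll [-0.2 -0.1 -0. ] F [ 0.8 -0.2  0.7] open 0.033 q [-20. -24. 126.  -0.  78.  70.]
```

View pics/t3z.png

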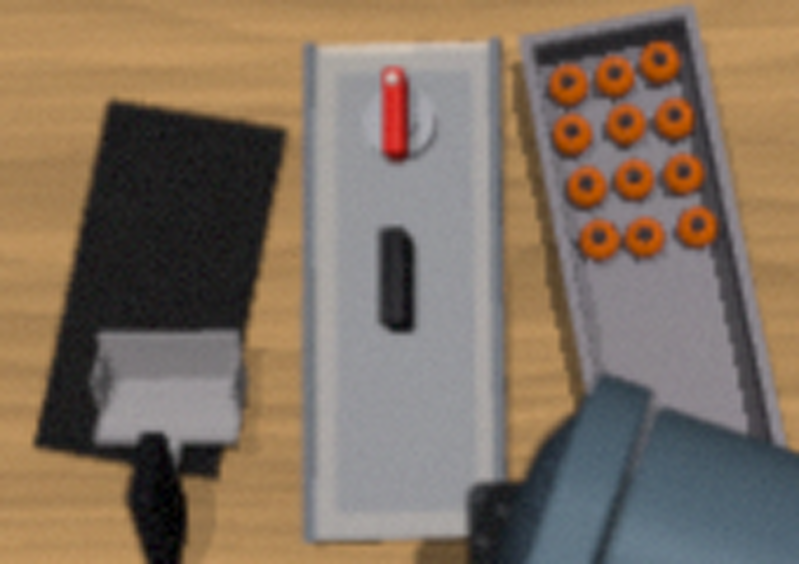

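View pics/s3z.png

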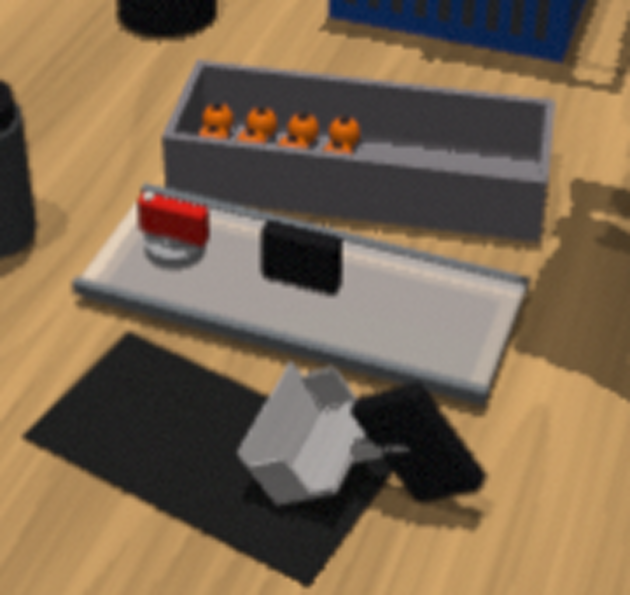

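The lid stands flat between the mat and the box, and I count 12 bushes in the box. The scoop has tipped backwards and rests nose-up on its back edge and handle, with the pan at zoom (170,390) and the handle at (160,500). I'll measure its pose.

```bash
python3 - <<'E'
from h import *
a=cv2.imread("pics/t3.png");b=cv2.imread("pics/s3.png")
cv2.imwrite("pics/t3y.png",cv2.resize(a[225:305,140:220],None,fx=7,fy=7,interpolation=cv2.INTER_CUBIC))
cv2.imwrite("pics/s3y.png",cv2.resize(b[285:345,250:340],None,fx=8,fy=8,interpolation=cv2.INTER_CUBIC))
E
```

```text
(no output)
```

View pics/t3y.png

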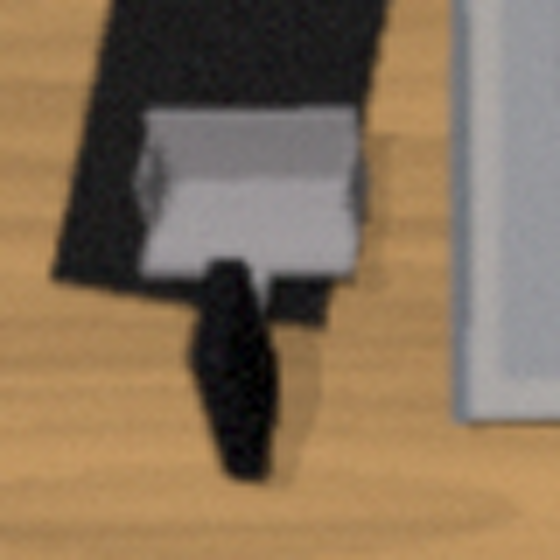

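View pics/s3y.png

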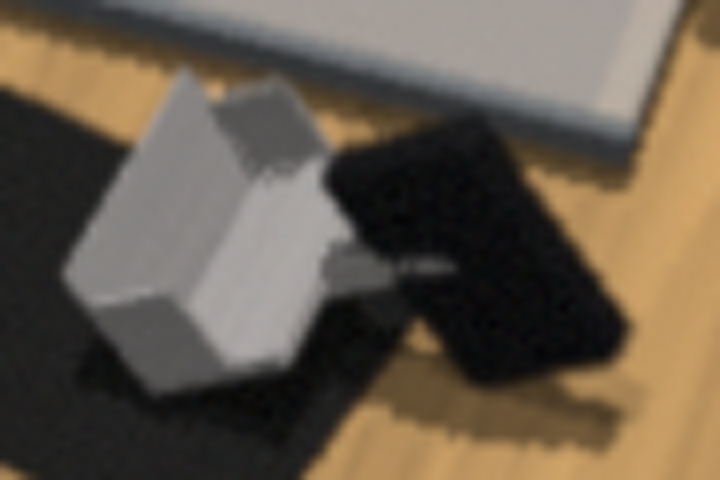

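```bash
python3 - <<'E'
from h import *
np.set_printoptions(precision=4,suppress=True)
T=lambda *p:[(140+a/7,225+b/7) for a,b in p]
S=lambda *p:[(250+a/8,285+b/8) for a,b in p]
l=onz("top",T((145,110),(358,106)),.028); w=onz("top",T((140,275),(352,275)),.030); print(l,w,np.linalg.norm(l[0]-l[1]),np.linalg.norm(w[0]-w[1]))
for e in (l,w):
    d=e[0]-e[1]; print("yaw",np.degrees(np.arctan2(-d[0],d[1])))
# triangulate: lip left/right corners, handle corners
print("lipL",tri(T((145,110))[0],S((62,272))[0]),"lipR",tri(T((358,106))[0],S((186,70))[0]))
print("bwL",tri(T((140,275))[0],S((290,370))[0]) , "bwR",tri(T((352,275))[0],S((330,150))[0]))
def model(O,yaw,phi):
    pts=np.array([[46,36,-76],[46,-36,-76],[12,36,-34],[12,-36,-34],[35,7,22],[35,-7,22],[-35,7,22],[-35,-7,22],[35,7,-22],[-35,7,-22],[-35,-7,-22]])/1000
    return O+pts@RT(yaw,-phi)@np.diag([1,-1,-1]) .T if 0 else O+pts@(RT(yaw,-phi)@np.diag([1,-1,-1])).T
yaw=-1; c=np.cos(np.radians(yaw)); s=np.sin(np.radians(yaw))
m=l.mean(0); O=m-np.array([.0875*c,.0875*s,0]);O[2]=.043; print("O",O)
for O2,ph in ((O,51),):
    for n,f in (("top",lambda u:((u-[140,225])*7)),("side",lambda u:(u-[250,285])*8)):
        print(n,f(proj(n,model(O2,yaw,ph))).round(0).tolist())
E
```

```text
[[0.5112 0.2817 0.028 ]
 [0.5108 0.2076 0.028 ]] [[0.4545 0.282  0.03  ]
 [0.453  0.209  0.03  ]] 0.07415611444699755 0.07307260142588193
yaw -0.29608308706268505
yaw -1.1907309607903678
lipL (array([0.5114, 0.28  , 0.0349]), np.float64(0.001864604082186591)) lipR (array([0.5103, 0.2068, 0.0312]), np.float64(0.0004393159961438116))
bwL (array([0.4551, 0.2828, 0.0276]), np.float64(0.0010142945999488376)) bwR (array([0.4617, 0.2121, 0.0242]), np.float64(0.017089354693880267))
O [0.4235 0.2462 0.043 ]
top [[146.0, 106.0], [353.0, 105.0], [141.0, 264.0], [350.0, 263.0], [180.0, 347.0], [223.0, 347.0], [220.0, 481.0], [261.0, 481.0], [206.0, 245.0], [243.0, 380.0], [282.0, 380.0]]
side [[62.0, 285.0], [180.0, 75.0], [282.0, 353.0], [388.0, 135.0], [455.0, 137.0], [475.0, 94.0], [629.0, 355.0], [646.0, 310.0], [307.0, 181.0], [480.0, 391.0], [498.0, 347.0]]
```

```bash
python3 - <<'E'
from h import *
cmd((.424,.244,.17,0,-25),(.424,.244,.10,0,-25),(.424,.244,.043,0,-25))
E
```

```text
rot [0.1, 24.9, -0.2] lin [0.0324, -0.269, 0.0475]
rot [0.1, 24.9, -0.2] lin [0.0323, -0.269, 0.1175]
rot [0.1, 24.9, -0.2] lin [0.0322, -0.269, 0.1745]
```

Request:
{"fn": "servo_tool", "kwargs": {
  "rotation": [
    [0, 5, 0],
    [0, 10, 0],
    [0, 15, 0],
    [0, 20, 0],
    [0, 25, 0],
    [0, 25, 0],
    [0, 25, 0],
    [0, 25, 0]
  ],
  "linear": [
    [0.01, -0.06, 0.02],
    [0.015, -0.12, 0.03],
    [0.02, -0.18, 0.04],
    [0.03, -0.23, 0.045],
    [0.0323, -0.269, 0.0475],
    [0.0323, -0.269, 0.0475],
    [0.0323, -0.269, 0.0475],
    [0.0323, -0.269, 0.0475]
  ],
  "gripper": [-0.3, -0.3, -0.3, -0.3, -0.3, -0.3, -0.3, -0.3]
}}

```text
time_s: 10.78
ee_pos: [0.4244, 0.2446, 0.1704]
eef_rot: [[0.906, -0.002, 0.423], [-0.002, -1.0, -0.001], [0.423, -0.0, -0.906]]
contact_force: [-0.0, -0.1, 0.6]
opening: 0.0327
```

```bash
python3 - <<'E'
from h import *
st(); cmd((.424,.244,.10,0,-25),(.424,.244,.043,0,-25))
E
```

```text
t 10.78 p [0.4244 0.2446 0.1704] yaw,pitch,roll [ -0.2 -25.    0. ] F [-0.  -0.1  0.6] open 0.0327 q [ 22. -17. 128. -13.  46. 119.]
rot [0.0, -0.0, -0.1] lin [-0.0301, 0.0006, 0.0636]
rot [0.0, -0.0, -0.1] lin [-0.0542, 0.0006, 0.1153]
```

Request:
{"fn": "servo_tool", "kwargs": {
  "rotation": [
    [0, 0, 0],
    [0, 0, 0],
    [0, 0, 0],
    [0, 0, 0],
    [0, 0, 0],
    [0, 0, 0],
    [0, 0, 0],
    [0, 0, 0]
  ],
  "linear": [
    [-0.02, 0.0005, 0.04],
    [-0.04, 0.0005, 0.085],
    [-0.0542, 0.0005, 0.115],
    [-0.0542, 0.0005, 0.115],
    [-0.0542, 0.0005, 0.115],
    [-0.0542, 0.0005, 0.115],
    [-0.0542, 0.0005, 0.115],
    [-0.0542, 0.0005, 0.115]
  ],
  "gripper": [-0.3, -0.3, -0.3, -0.3, -0.3, -1, -1, -1],
  "squeeze": 40
}}

```text
time_s: 11.78
ee_pos: [0.424, 0.2451, 0.044]
eef_rot: [[0.905, -0.0, 0.425], [-0.001, -1.0, 0.0], [0.425, -0.001, -0.905]]
contact_force: [-2.1, -0.8, 5.4]
opening: 0.0136
```

```bash
python3 - <<'E'
from h import *
st(); a=grab("top","t4");b=grab("side","s4")
cv2.imwrite("pics/s4y.png",cv2.resize(b[245:345,230:350],None,fx=6,fy=6,interpolation=cv2.INTER_CUBIC))
E
```

```text
t 11.78 p [0.424  0.2451 0.044 ] yaw,pitch,roll [ -0.  -25.1   0. ] F [-2.1 -0.8  5.4] open 0.0136 q [ 22.  -2. 132. -19.  28. 127.]
```

View pics/s4y.png

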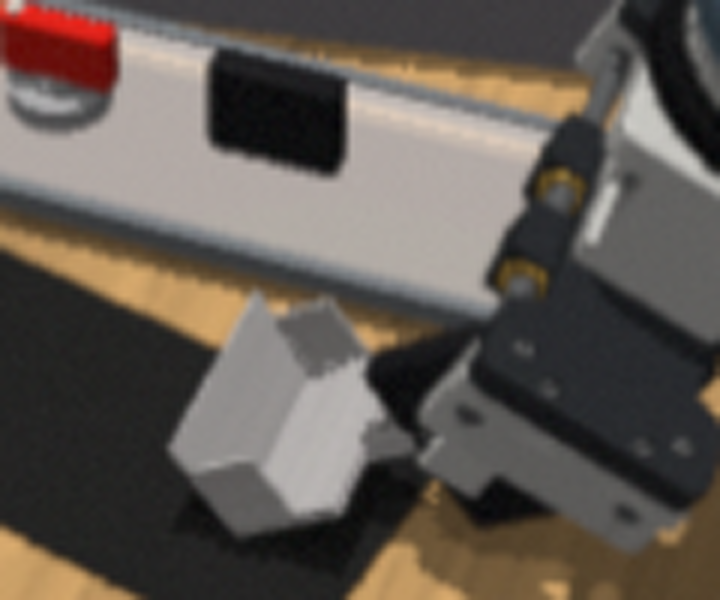

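```bash
python3 - <<'E'
from h import *
cmd((.424,.245,.12,0,-25),(.46,.248,.16,0,0),(.50,.25,.14,0,26),(.50,.25,.09,0,26))
E
```

```text
rot [-0.0, -0.1, -0.0] lin [0.0323, 0.0, -0.0688]
rot [-0.0, -25.1, -0.0] lin [0.0818, -0.003, -0.0897]
rot [-0.0, -51.1, -0.0] lin [0.1096, -0.005, -0.0546]
rot [-0.0, -51.1, -0.0] lin [0.0883, -0.005, -0.0094]
```

Request:
{"fn": "servo_tool", "kwargs": {
  "rotation": [
    [0, 0, 0],
    [0, 0, 0],
    [0, -10, 0],
    [0, -20, 0],
    [0, -30, 0],
    [0, -40, 0],
    [0, -51, 0],
    [0, -51, 0],
    [0, -51, 0],
    [0, -51, 0],
    [0, -51, 0]
  ],
  "linear": [
    [0.016, 0, -0.035],
    [0.032, 0, -0.069],
    [0.05, -0.001, -0.08],
    [0.075, -0.003, -0.09],
    [0.085, -0.003, -0.08],
    [0.1, -0.004, -0.065],
    [0.11, -0.005, -0.055],
    [0.11, -0.005, -0.055],
    [0.1, -0.005, -0.03],
    [0.0883, -0.005, -0.0094],
    [0.0883, -0.005, -0.0094]
  ],
  "gripper": [-1, -1, -1, -1, -1, -1, -1, -1, -1, -1, -1]
}}

```text
time_s: 13.25
ee_pos: [0.4969, 0.2496, 0.0879]
eef_rot: [[0.898, 0.0, -0.44], [-0.0, -1.0, -0.001], [-0.44, 0.001, -0.898]]
contact_force: [-0.2, -0.3, -1.8]
opening: 0.0139
```

```bash
python3 - <<'E'
from h import *
st(); cmd((.50,.25,.079,0,26));a=grab("top","t5");b=grab("side","s5")
cv2.imwrite("pics/s5y.png",cv2.resize(b[245:355,210:350],None,fx=5,fy=5,interpolation=cv2.INTER_CUBIC))
E
```

```text
t 13.25 p [0.4969 0.2496 0.0879] yaw,pitch,roll [-0.  26.1 -0. ] F [-0.2 -0.3 -1.8] open 0.0139 q [ 12.  26.  93.   5.  87. 101.]
rot [0.0, 0.1, -0.0] lin [0.0067, -0.0004, 0.0066]
```

View pics/s5y.png

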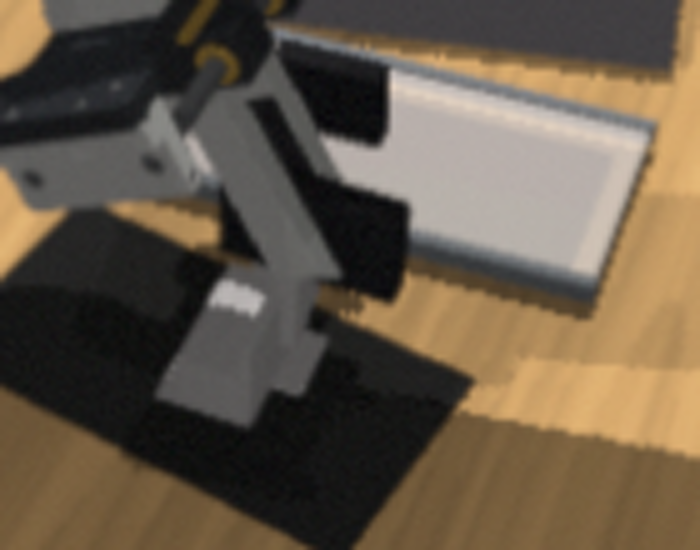

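Request:
{"fn": "servo_tool", "kwargs": {
  "rotation": [
    [0, 0, 0],
    [0, 0, 0],
    [0, 0, 0],
    [0, 0, 0]
  ],
  "linear": [
    [0.0018, 0, 0.0036],
    [0.0035, 0, 0.007],
    [0.0035, 0, 0.007],
    [0.0035, 0, 0.007]
  ],
  "gripper": [-1, -1, -1, -1]
}}

```text
time_s: 13.85
ee_pos: [0.4993, 0.2497, 0.0809]
eef_rot: [[0.899, -0.001, -0.438], [-0.001, -1.0, 0.0], [-0.438, -0.0, -0.899]]
contact_force: [-1.0, -0.5, -1.8]
opening: 0.0137
```

Request:
{"fn": "servo_tool", "kwargs": {
  "rotation": [
    [0, 0, 0],
    [0, 0, 0],
    [0, 0, 0]
  ],
  "linear": [
    [0.0013, 0, 0.0027],
    [0.0013, 0, 0.0027],
    [0.0013, 0, 0.0027]
  ],
  "gripper": [-1, -1, -1]
}}

```text
time_s: 14.22
ee_pos: [0.4998, 0.2497, 0.0803]
eef_rot: [[0.899, -0.0, -0.439], [-0.0, -1.0, 0.0], [-0.439, -0.0, -0.899]]
contact_force: [-2.6, -1.6, 9.8]
opening: 0.0134
```

Request:
{"fn": "servo_tool", "kwargs": {
  "rotation": [
    [0, 0, 0],
    [0, 0, 0],
    [0, 0, 0],
    [0, 0, 0],
    [0, 0, 0],
    [0, 10, 0],
    [0, 20, 0],
    [0, 26, 0],
    [0, 26, 0],
    [0, 26, 0]
  ],
  "linear": [
    [0, 0, -0.001],
    [0, 0, -0.001],
    [0, 0, -0.03],
    [0, 0, -0.07],
    [0, 0, -0.11],
    [-0.03, 0, -0.12],
    [-0.05, 0, -0.12],
    [-0.055, 0, -0.12],
    [-0.055, 0, -0.12],
    [-0.055, 0, -0.12]
  ],
  "gripper": [-0.3, -0.3, -0.3, -0.3, -0.3, -0.3, -0.3, -0.3, -0.3, -0.3]
}}

```text
time_s: 15.48
ee_pos: [0.5029, 0.2495, 0.2096]
eef_rot: [[1.0, -0.001, -0.001], [-0.001, -1.0, -0.0], [-0.001, 0.0, -1.0]]
contact_force: [-0.5, -0.1, 0.1]
opening: 0.0329
```

```bash
python3 - <<'E'
from h import *
st(); a=grab("top","t6");b=grab("side","s6")
cv2.imwrite("pics/s6y.png",cv2.resize(b[215:355,210:350],None,fx=4,fy=4,interpolation=cv2.INTER_CUBIC))
E
```

```text
t 15.47 p [0.5029 0.2495 0.2096] yaw,pitch,roll [-0.1  0.1 -0. ] F [-0.5 -0.1  0.1] open 0.0329 q [ 15.   3. 103.   0.  74. 105.]
```

View pics/s6y.png

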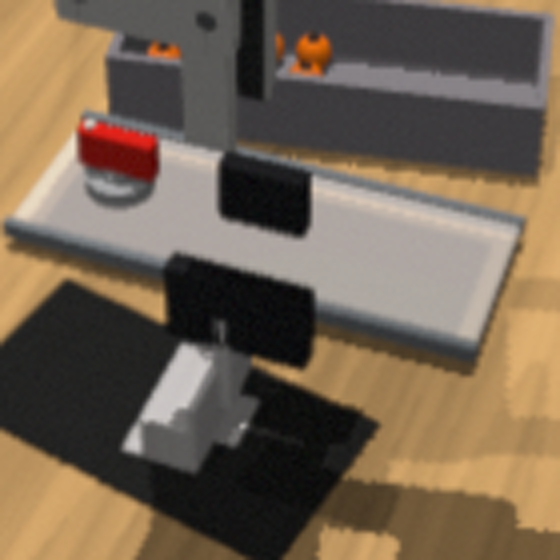

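View pics/t6.png

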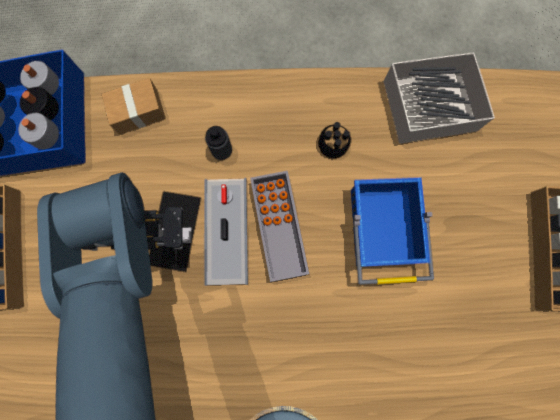

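```bash
python3 - <<'E'
from h import *
for yaw in (0,):
    O=np.array([.499,.2497,.079]); pts=np.array([[35,7,22],[-35,7,22],[-35,7,-22],[35,7,-22],[46,36,-76],[12,36,-76]])/1000
    P=O+pts@Ro.from_euler('z',yaw,degrees=True).as_matrix().T
    print(((proj("side",P)-[210,215])*4).round().tolist())
cmd((.499,.2495,.1,0),(.499,.2495,.080,0))
E
```

```text
[[163.0, 267.0], [310.0, 307.0], [308.0, 375.0], [166.0, 335.0], [125.0, 451.0], [191.0, 471.0]]
rot [0.0, 0.1, -0.1] lin [-0.004, -0.0001, 0.1093]
rot [0.0, 0.1, -0.1] lin [-0.004, -0.0001, 0.1293]
```

Request:
{"fn": "servo_tool", "kwargs": {
  "rotation": [
    [0, 0, 0],
    [0, 0, 0],
    [0, 0, 0],
    [0, 0, 0],
    [0, 0, 0],
    [0, 0, 0],
    [0, 0, 0],
    [0, 0, 0]
  ],
  "linear": [
    [-0.004, 0, 0.05],
    [-0.004, 0, 0.1],
    [-0.004, 0, 0.13],
    [-0.004, 0, 0.13],
    [-0.004, 0, 0.13],
    [-0.004, 0, 0.13],
    [-0.004, 0, 0.13],
    [-0.004, 0, 0.13]
  ],
  "gripper": [-0.3, -0.3, -0.3, -0.3, -0.3, -1, -1, -1],
  "squeeze": 50
}}

```text
time_s: 16.58
ee_pos: [0.4991, 0.2499, 0.081]
eef_rot: [[1.0, -0.001, 0.002], [-0.001, -1.0, 0.0], [0.002, -0.0, -1.0]]
contact_force: [-0.2, 0.3, 4.2]
opening: 0.0138
```

```bash
python3 - <<'E'
from h import *
st()
a=cv2.imread("pics/t3.png")
hsv=cv2.cvtColor(a,cv2.COLOR_BGR2HSV)
m=(hsv[...,0]<22)&(hsv[...,0]>4)&(hsv[...,1]>200)&(hsv[...,2]>120); m[:, :245]=0; m[:,310:]=0
# box corners from t3 zoom (rim z=.05)
Z=lambda *p:[(140+x/4.7,170+y/4.7) for x,y in p]
c=onz("top",Z((520,38),(690,7)),.05); print("box far corners",c, np.linalg.norm(c[0]-c[1]))
for k in blobs(m,10):
    r=cv2.moments(k); u=(r['m10']/r['m00'],r['m01']/r['m00']); print(np.round(u,1),cv2.contourArea(k),onz("top",[u],.018).round(4))
E
```

```text
t 16.57 p [0.4991 0.2499 0.081 ] yaw,pitch,roll [-0.  -0.1  0. ] F [-0.2  0.3  4.2] open 0.0138 q [ 15.  12. 108.  -0.  60. 105.]
box far corners [[ 0.65439824  0.06063365  0.05      ]
 [ 0.66841471 -0.02676816  0.05      ]] 0.08851857008132115
[280.  182.6] 36.5 [[ 0.6492 -0.01    0.018 ]]
[276.6 220.1] 32.0 [[0.5555 0.0009 0.018 ]]
[288. 218.] 32.0 [[ 0.5599 -0.027   0.018 ]]
[274.3 208. ] 32.0 [[0.5857 0.0058 0.018 ]]
[260.5 188. ] 32.0 [[0.6368 0.0386 0.018 ]]
[267.  220.8] 31.0 [[0.5545 0.0244 0.018 ]]
[261.3 198.2] 30.5 [[0.611  0.0372 0.018 ]]
[272.8 196.1] 30.0 [[0.6156 0.0086 0.018 ]]
[264.6 210.5] 18.5 [[0.5802 0.0297 0.018 ]]
[285.4 207.4] 18.5 [[ 0.5863 -0.0214  0.018 ]]
[283.4 195.8] 18.0 [[ 0.6157 -0.0173  0.018 ]]
[270.2 187.1] 15.5 [[0.6386 0.0145 0.018 ]]
```

```bash
python3 - <<'E'
from h import *
a=cv2.imread("pics/t6.png")
cv2.imwrite("pics/t6y.png",cv2.resize(a[168:288,240:320],None,fx=5,fy=5,interpolation=cv2.INTER_CUBIC))
C=np.array([.537,-.0038,0]);R=Ro.from_euler('z',9.5,degrees=True).as_matrix()
o=np.array([[126,46,50],[126,-46,50],[-126,-46,50],[-126,46,50],[120,40,50],[120,-40,50],[-120,-40,50],[-120,40,50],[120,40,6],[120,-40,6],[-120,-40,6],[-120,40,6]])/1000
print(((proj("top",C+o@R.T)-[240,168])*5).round().tolist())
E
```

```text
[[50.0, 52.0], [237.0, 16.0], [344.0, 535.0], [149.0, 574.0], [64.0, 62.0], [228.0, 31.0], [329.0, 524.0], [159.0, 558.0], [69.0, 83.0], [226.0, 53.0], [323.0, 527.0], [160.0, 559.0]]
```

View pics/t6y.png

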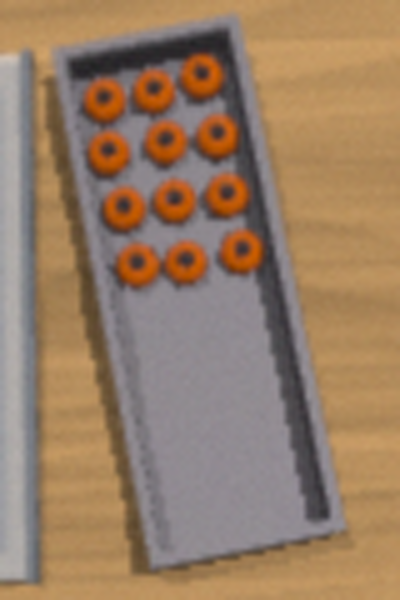

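```bash
cat >> h.py <<'E'
C=np.array([.537,-.0038,0]);BY=9.5;RB=Ro.from_euler('z',BY,degrees=True).as_matrix()
def bx(x,y,z): return tuple(C+RB@np.array([x,y,z]))
E
python3 - <<'E'
from h import *
cmd((.499,.25,.17,0),bx(-.06,0,.17)+(9.5,),bx(-.06,0,.1)+(9.5,))
E
```

```text
rot [-0.0, -0.1, -0.0] lin [0.0, -0.0002, -0.089]
rot [-0.0, -0.1, -9.5] lin [-0.021, 0.2635, -0.0892]
rot [-0.0, -0.1, -9.5] lin [-0.0211, 0.2636, -0.0192]
```

Request:
{"fn": "servo_tool", "kwargs": {
  "rotation": [
    [0, 0, 0],
    [0, 0, 0],
    [0, 0, -3],
    [0, 0, -6],
    [0, 0, -9.5],
    [0, 0, -9.5],
    [0, 0, -9.5],
    [0, 0, -9.5],
    [0, 0, -9.5],
    [0, 0, -9.5]
  ],
  "linear": [
    [0, 0, -0.04],
    [0, 0, -0.089],
    [-0.005, 0.06, -0.089],
    [-0.01, 0.12, -0.089],
    [-0.015, 0.18, -0.089],
    [-0.021, 0.24, -0.089],
    [-0.021, 0.2635, -0.089],
    [-0.021, 0.2635, -0.089],
    [-0.021, 0.2635, -0.089],
    [-0.021, 0.2635, -0.089]
  ],
  "gripper": [-1, -1, -1, -1, -1, -1, -1, -1, -1, -1]
}}

```text
time_s: 17.82
ee_pos: [0.4771, -0.0128, 0.1686]
eef_rot: [[0.986, 0.166, -0.0], [0.166, -0.986, 0.0], [-0.0, -0.0, -1.0]]
contact_force: [-0.1, 0.3, -2.0]
opening: 0.0139
```

```bash
python3 - <<'E'
from h import *
st(); cmd(bx(-.06,0,.105)+(9.5,),bx(-.06,0,.084)+(9.5,));a=grab("top","t7");b=grab("side","s7")
cv2.imwrite("pics/s7y.png",cv2.resize(b[150:290,220:380],None,fx=4,fy=4,interpolation=cv2.INTER_CUBIC))
E
```

```text
t 17.82 p [ 0.4771 -0.0128  0.1686] yaw,pitch,roll [9.6 0.  0. ] F [-0.1  0.3 -2. ] open 0.0139 q [-15.  -6. 117.   0.  70.  65.]
rot [-0.0, 0.0, 0.1] lin [0.0006, 0.0011, 0.0636]
rot [-0.0, 0.0, 0.1] lin [0.0006, 0.0011, 0.0846]
```

View pics/s7y.png

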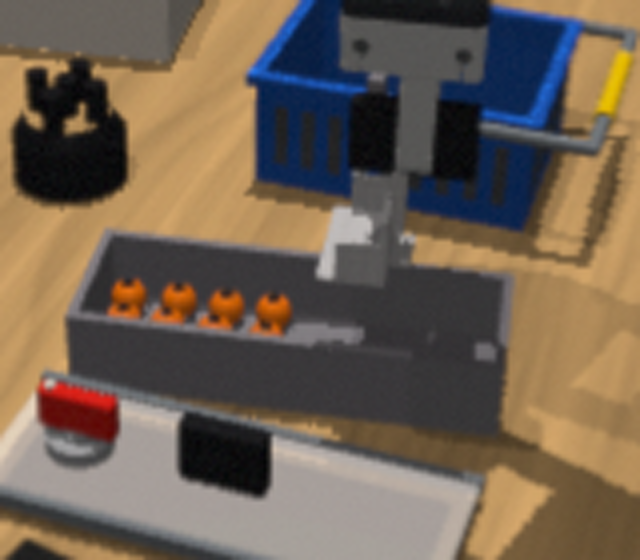

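View pics/t7.png

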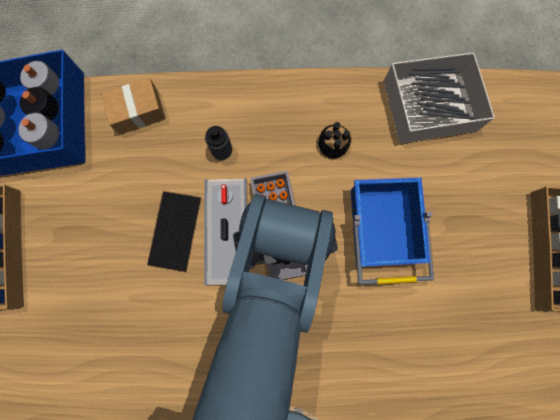

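Request:
{"fn": "servo_tool", "kwargs": {
  "rotation": [
    [0, 0, 0],
    [0, 0, 0],
    [0, 0, 0],
    [0, 0, 0],
    [0, 0, 0],
    [0, 0, 0]
  ],
  "linear": [
    [0.0005, 0.001, 0.03],
    [0.0005, 0.001, 0.06],
    [0.0005, 0.001, 0.075],
    [0.0005, 0.001, 0.083],
    [0.0005, 0.001, 0.083],
    [0.0005, 0.001, 0.083]
  ],
  "gripper": [-1, -1, -1, -1, -1, -1]
}}

```text
time_s: 18.68
ee_pos: [0.4787, -0.0149, 0.0868]
eef_rot: [[0.986, 0.164, 0.002], [0.164, -0.986, -0.001], [0.002, 0.001, -1.0]]
contact_force: [-0.8, -1.1, -1.5]
opening: 0.014
```

```bash
python3 - <<'E'
from h import *
st()
E
```

```text
t 18.68 p [ 0.4787 -0.0149  0.0868] yaw,pitch,roll [ 9.5 -0.1 -0. ] F [-0.8 -1.1 -1.5] open 0.014 q [-15.   1. 119.  -0.  59.  65.]
```

Not on the floor yet, so I'll lower it a little more.

Request:
{"fn": "servo_tool", "kwargs": {
  "rotation": [
    [0, 0, 0],
    [0, 0, 0],
    [0, 0, 0],
    [0, 0, 0]
  ],
  "linear": [
    [0, -0.0005, 0.002],
    [0, -0.0005, 0.003],
    [0, -0.0005, 0.003],
    [0, -0.0005, 0.003]
  ],
  "gripper": [-1, -1, -1, -1]
}}

```text
time_s: 19.18
ee_pos: [0.4784, -0.0144, 0.084]
eef_rot: [[0.986, 0.164, 0.001], [0.164, -0.986, -0.0], [0.001, 0.0, -1.0]]
contact_force: [-2.8, -0.7, 5.5]
opening: 0.0137
```

Request:
{"fn": "servo_tool", "kwargs": {
  "rotation": [
    [0, 0, 0],
    [0, 0, 0],
    [0, 0, 0],
    [0, 0, 0],
    [0, 0, 0],
    [0, 0, 0],
    [0, 0, 0],
    [0, 0, 0],
    [0, 0, 0],
    [0, 0, 0],
    [0, 0, 0],
    [0, 0, 0]
  ],
  "linear": [
    [0.01, 0, 0],
    [0.02, 0, 0],
    [0.03, 0, 0],
    [0.036, 0, 0],
    [0.042, 0, 0],
    [0.048, 0, 0],
    [0.054, 0, 0],
    [0.06, 0, 0],
    [0.066, 0, 0],
    [0.072, 0, 0],
    [0.078, 0, 0],
    [0.08, 0, 0]
  ],
  "gripper": [-1, -1, -1, -1, -1, -1, -1, -1, -1, -1, -1, -1]
}}

```text
time_s: 20.68
ee_pos: [0.5571, -0.0014, 0.0841]
eef_rot: [[0.986, 0.165, -0.0], [0.165, -0.986, -0.001], [-0.0, 0.001, -1.0]]
contact_force: [-0.1, -0.6, 4.5]
opening: 0.0139
```

```bash
python3 - <<'E'
from h import *
st();b=grab("side","s8");a=grab("top","t8")
cv2.imwrite("pics/s8y.png",cv2.resize(b[170:270,220:360],None,fx=5,fy=5,interpolation=cv2.INTER_CUBIC))
cv2.imwrite("pics/t8y.png",cv2.resize(a[160:290,230:340],None,fx=4,fy=4,interpolation=cv2.INTER_CUBIC))
E
```

```text
t 20.68 p [ 0.5571 -0.0014  0.0841] yaw,pitch,roll [ 9.5  0.  -0. ] F [-0.1 -0.6  4.5] open 0.0139 q [-12.  12. 108.  -0.  60.  69.]
```

View pics/s8y.png

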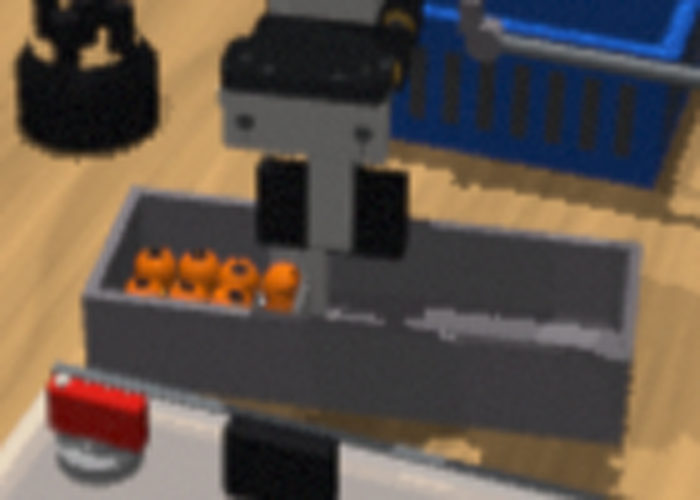

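View pics/t8y.png

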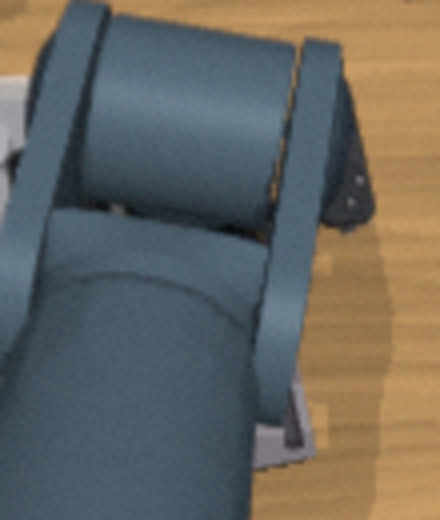

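Request:
{"fn": "servo_tool", "kwargs": {
  "rotation": [
    [0, 0, 0],
    [0, 0, 0],
    [0, 0, 0],
    [0, 0, 0],
    [0, 0, 0]
  ],
  "linear": [
    [0.003, 0, 0],
    [0.006, 0, 0],
    [0.009, 0, 0],
    [0.012, 0, 0],
    [0.012, 0, 0]
  ],
  "gripper": [-1, -1, -1, -1, -1]
}}

```text
time_s: 21.4
ee_pos: [0.5655, -0.0001, 0.0846]
eef_rot: [[0.986, 0.166, -0.011], [0.166, -0.986, -0.002], [-0.011, 0.0, -1.0]]
contact_force: [-19.2, -2.9, 21.9]
opening: 0.0142
```

```bash
python3 - <<'E'
from h import *
st();b=grab("side","s9")
cv2.imwrite("pics/s9y.png",cv2.resize(b[190:250,230:310],None,fx=8,fy=8,interpolation=cv2.INTER_CUBIC))
E
```

```text
t 21.4 p [ 5.655e-01 -1.000e-04  8.460e-02] yaw,pitch,roll [ 9.6  0.6 -0. ] F [-19.2  -2.9  21.9] open 0.0142 q [-11.  13. 106.  -0.  61.  69.]
```

View pics/s9y.png

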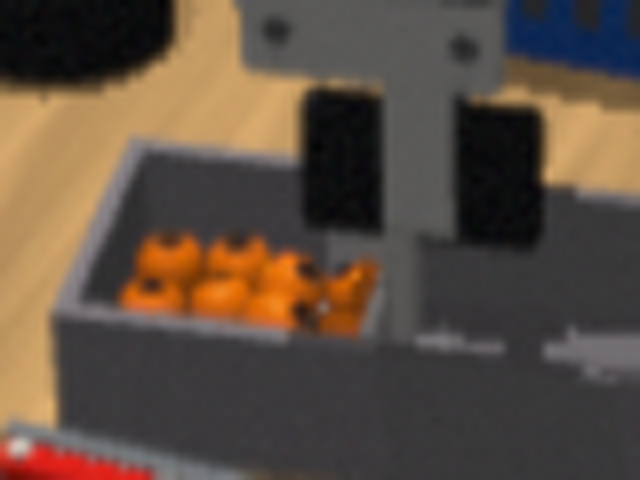

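```bash
cat >> h.py <<'E'
def curbx():
    s=arm.sense(); return RB.T@(s['ee_pos']-C)
def tiltrows(x,z,steps,yaw=BY):
    """steps: (phi nose-up deg, lift, extra dx)"""
    out=[]
    for f,l,e in steps:
        a=np.radians(f); out.append(bx(x+(-12*np.cos(a)-76*np.sin(a)+12)/1000+e,0,z+(-12*np.sin(a)+76*np.cos(a)-76)/1000+l)+(yaw,-f))
    return out
E
python3 - <<'E'
from h import *
p=curbx(); print(p)
cmd(*tiltrows(p[0],.085,[(5,.001,0),(10,.002,0),(15,.003,0),(20,.004,0),(25,.006,0),(28,.02,0),(28,.06,0),(28,.11,0)]))
E
```

```text
[ 0.02866983 -0.00101333  0.0846055 ]
rot [0.0, 5.6, 0.0] lin [-0.0066, -0.001, 0.0]
rot [0.0, 10.6, 0.1] lin [-0.013, -0.001, 0.001]
rot [0.0, 15.6, 0.1] lin [-0.0192, -0.001, 0.0025]
rot [0.0, 20.6, 0.1] lin [-0.0252, -0.001, 0.0046]
rot [0.0, 25.6, 0.1] lin [-0.0309, -0.001, 0.0061]
rot [0.0, 28.6, 0.1] lin [-0.0343, -0.001, -0.0055]
rot [0.0, 28.6, 0.1] lin [-0.0348, -0.001, -0.0455]
rot [0.0, 28.6, 0.1] lin [-0.0353, -0.001, -0.0955]
```

Request:
{"fn": "servo_tool", "kwargs": {
  "rotation": [
    [0, 5, 0],
    [0, 10, 0],
    [0, 15, 0],
    [0, 20, 0],
    [0, 25, 0],
    [0, 28, 0],
    [0, 28, 0],
    [0, 28, 0],
    [0, 28, 0],
    [0, 28, 0]
  ],
  "linear": [
    [-0.008, 0, -0.001],
    [-0.015, 0, -0.001],
    [-0.021, 0, 0],
    [-0.027, 0, 0.001],
    [-0.033, 0, 0.002],
    [-0.036, 0, -0.002],
    [-0.036, 0, -0.015],
    [-0.036, 0, -0.035],
    [-0.037, 0, -0.06],
    [-0.037, 0, -0.08]
  ],
  "gripper": [-1, -1, -1, -1, -1, -1, -1, -1, -1, -1]
}}

```text
time_s: 22.7
ee_pos: [0.5328, -0.0055, 0.1652]
eef_rot: [[0.871, 0.164, 0.464], [0.146, -0.986, 0.076], [0.47, 0.001, -0.883]]
contact_force: [-0.7, 0.2, -2.2]
opening: 0.0138
```

```bash
python3 - <<'E'
from h import *
st();b=grab("side","s10");a=grab("top","t10")
cv2.imwrite("pics/s10y.png",cv2.resize(b[130:270,220:360],None,fx=4,fy=4,interpolation=cv2.INTER_CUBIC))
cv2.imwrite("pics/t10y.png",cv2.resize(a[160:290,230:340],None,fx=4,fy=4,interpolation=cv2.INTER_CUBIC))
E
```

```text
t 22.7 p [ 0.5328 -0.0055  0.1652] yaw,pitch,roll [  9.5 -28.   -0.1] F [-0.7  0.2 -2.2] open 0.0138 q [-19. -14. 127.  19.  43.  50.]
```

View pics/s10y.png

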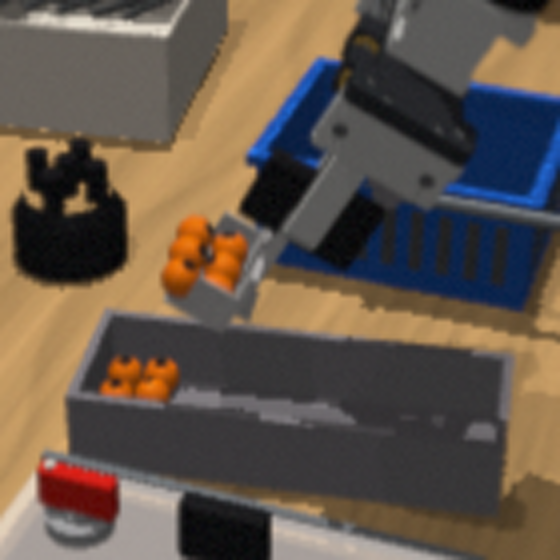

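View pics/t10y.png

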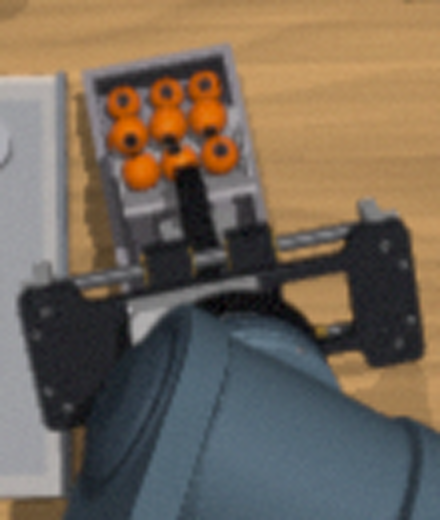

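```bash
cat >> h.py <<'E'
BK=np.array([.536,-.263,0])
def dump(steps,yaw):
    """steps (pitch,lipx fwd from basket centre, lipz) -> O targets; pitch + = nose down"""
    out=[]
    for p,lx,lz in steps:
        S=(Ro.from_euler('z',yaw,degrees=True)*Ro.from_euler('y',p,degrees=True)).as_matrix()
        f=Ro.from_euler('z',yaw,degrees=True).as_matrix()@np.array([lx,0,0])
        L=BK+f+[0,0,lz]; out.append(tuple(L-S@np.array([.046,0,-.076]))+(yaw,p))
    return out
E
python3 - <<'E'
from h import *
p=arm.sense()['ee_pos']
t=dump([(-28,-.01,.15),(-28,-.01,.085)],-20); print(np.round(t,3))
cmd(tuple(p+[0,0,.04])+(9.5,-28),*t)
E
```

```text
[[  0.455  -0.233   0.196 -20.    -28.   ]
 [  0.455  -0.233   0.131 -20.    -28.   ]]
rot [0.2, -0.3, 0.1] lin [0.019, 0.0001, -0.0352]
rot [-13.7, -0.4, 26.1] lin [-0.0887, 0.2115, -0.0793]
rot [-13.7, -0.4, 26.1] lin [-0.1195, 0.2113, -0.0221]
```

Request:
{"fn": "servo_tool", "kwargs": {
  "rotation": [
    [0, 0, 0.5],
    [-1, 0, 2],
    [-2.5, 0, 5],
    [-4, 0, 8],
    [-6, 0, 11.5],
    [-7.8, -0.2, 15],
    [-9.6, -0.2, 18.5],
    [-11.3, -0.4, 21.8],
    [-12.7, -0.4, 24.3],
    [-13.5, -0.4, 25.7],
    [-13.7, -0.4, 26.1],
    [-13.7, -0.4, 26.1]
  ],
  "linear": [
    [-0.002, 0.004, -0.002],
    [-0.006, 0.014, -0.006],
    [-0.015, 0.036, -0.014],
    [-0.026, 0.062, -0.023],
    [-0.038, 0.09, -0.034],
    [-0.05, 0.12, -0.045],
    [-0.062, 0.148, -0.055],
    [-0.073, 0.174, -0.065],
    [-0.082, 0.195, -0.073],
    [-0.087, 0.208, -0.078],
    [-0.0887, 0.2115, -0.0793],
    [-0.0887, 0.2115, -0.0793]
  ],
  "gripper": [-1, -1, -1, -1, -1, -1, -1, -1, -1, -1, -1, -1]
}}

```text
time_s: 24.3
ee_pos: [0.4527, -0.2326, 0.1908]
eef_rot: [[0.833, -0.342, 0.435], [-0.304, -0.94, -0.157], [0.462, -0.001, -0.887]]
contact_force: [0.3, 0.9, -2.0]
opening: 0.0139
```

```bash
python3 - <<'E'
from h import *
st();b=grab("side","s11");a=grab("top","t11")
cv2.imwrite("pics/s11y.png",cv2.resize(b[100:240,220:400],None,fx=4,fy=4,interpolation=cv2.INTER_CUBIC))
cv2.imwrite("pics/t11y.png",cv2.resize(a[160:300,230:450],None,fx=3.5,fy=3.5,interpolation=cv2.INTER_CUBIC))
cmd(*dump([(-28,-.01,.09),(-18,-.01,.085),(-8,-.01,.085),(2,-.01,.085),(12,-.01,.085),(22,-.01,.085),(32,-.015,.08),(42,-.02,.08),(52,-.02,.08),(62,-.02,.08),(68,-.02,.08)],-20))
E
```

```text
t 24.3 p [ 0.4527 -0.2326  0.1908] yaw,pitch,roll [-20.1 -27.5   0.1] F [ 0.3  0.9 -2. ] open 0.0139 q [-46. -20. 129.  16.  47.  55.]
rot [-0.1, 0.5, -0.0] lin [-0.0235, 0.0006, 0.0502]
rot [-0.1, -9.5, -0.0] lin [-0.012, 0.0006, 0.0476]
rot [-0.1, -19.5, 0.0] lin [0.0029, 0.0006, 0.0432]
rot [-0.1, -29.5, 0.0] lin [0.0182, 0.0006, 0.0414]
rot [-0.1, -39.5, 0.0] lin [0.0337, 0.0005, 0.0423]
rot [-0.1, -49.5, 0.0] lin [0.0488, 0.0006, 0.0459]
rot [-0.1, -59.5, 0.0] lin [0.0562, 0.0006, 0.0542]
rot [-0.1, -69.5, 0.0] lin [0.0647, 0.0006, 0.0604]
rot [-0.1, -79.5, 0.0] lin [0.076, 0.0006, 0.071]
rot [-0.1, -89.5, 0.1] lin [0.0852, 0.0006, 0.0834]
rot [-0.1, -95.5, 0.1] lin [0.0897, 0.0006, 0.0916]
```

View pics/s11y.png

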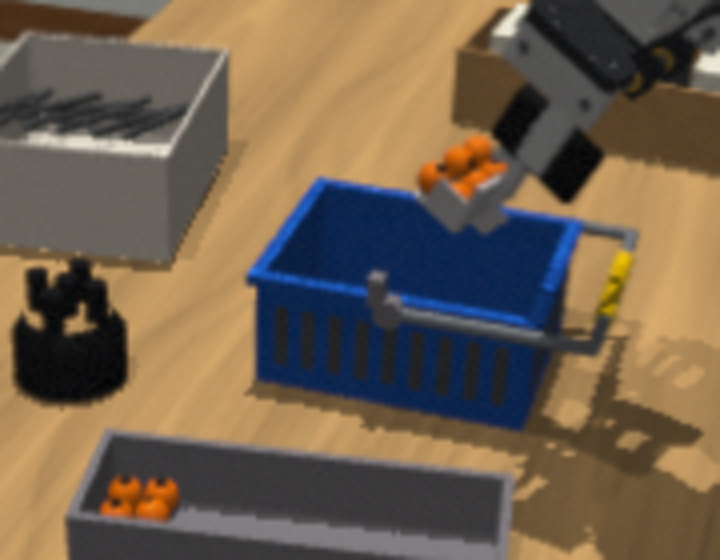

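View pics/t11y.png

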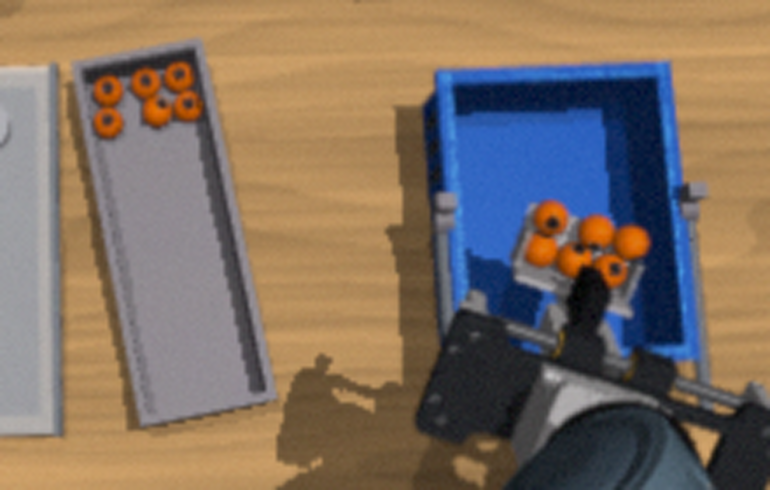

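Request:
{"fn": "servo_tool", "kwargs": {
  "rotation": [
    [0, 0, 0],
    [0, 0, 0],
    [0, -9.5, 0],
    [0, -19.5, 0],
    [0, -29.5, 0],
    [0, -39.5, 0],
    [0, -49.5, 0],
    [0, -59.5, 0],
    [0, -69.5, 0],
    [0, -79.5, 0],
    [0, -89.5, 0],
    [0, -95.5, 0]
  ],
  "linear": [
    [-0.012, -0.004, 0.025],
    [-0.0235, -0.008, 0.05],
    [-0.012, -0.01, 0.0476],
    [0.003, -0.01, 0.043],
    [0.018, -0.01, 0.0414],
    [0.034, -0.01, 0.0423],
    [0.049, -0.01, 0.046],
    [0.056, -0.01, 0.054],
    [0.065, -0.01, 0.06],
    [0.076, -0.01, 0.071],
    [0.085, -0.01, 0.083],
    [0.09, -0.01, 0.09]
  ],
  "gripper": [-1, -1, -1, -1, -1, -1, -1, -1, -1, -1, -1, -1]
}}

```text
time_s: 25.9
ee_pos: [0.5713, -0.2644, 0.1504]
eef_rot: [[0.351, -0.341, -0.872], [-0.126, -0.94, 0.317], [-0.928, -0.002, -0.373]]
contact_force: [0.7, -0.8, -2.6]
opening: 0.0138
```

```bash
python3 - <<'E'
from h import *
st();b=grab("side","s12");a=grab("top","t12")
cv2.imwrite("pics/s12y.png",cv2.resize(b[100:240,220:400],None,fx=4,fy=4,interpolation=cv2.INTER_CUBIC))
cv2.imwrite("pics/t12y.png",cv2.resize(a[160:300,230:450],None,fx=3.5,fy=3.5,interpolation=cv2.INTER_CUBIC))
E
```

```text
t 25.9 p [ 0.5713 -0.2644  0.1504] yaw,pitch,roll [-19.7  68.1   0.3] F [ 0.7 -0.8 -2.6] open 0.0138 q [-31.  57.  53. -15. 137.  75.]
```

View pics/s12y.png

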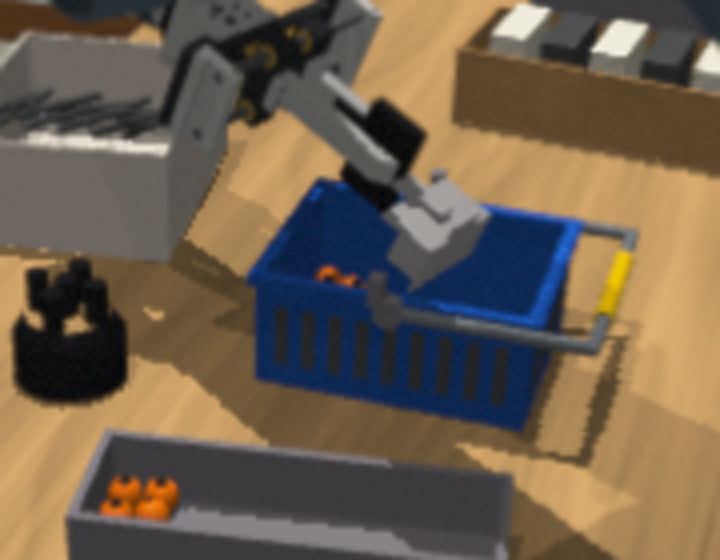

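View pics/t12y.png

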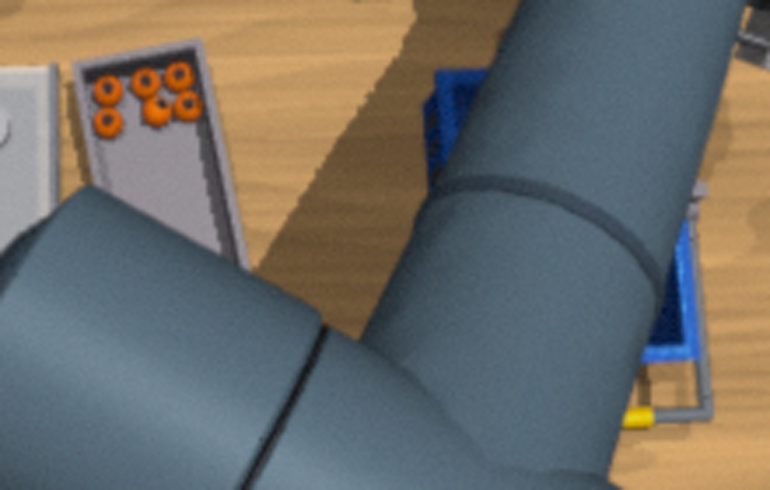

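```bash
python3 - <<'E'
from h import *
cmd((.555,-.258,.23,-20,40),bx(-.02,0,.2)+(9.5,0),bx(-.02,0,.12)+(9.5,0))
E
```

```text
rot [-0.0, 28.2, 0.2] lin [-0.0826, -0.0006, -0.0153]
rot [-17.6, 66.6, -25.8] lin [-0.0991, -0.2235, 0.1083]
rot [-17.6, 66.6, -25.8] lin [-0.0248, -0.2233, 0.1381]
```

Request:
{"fn": "servo_tool", "kwargs": {
  "rotation": [
    [0, 10, 0],
    [0, 20, 0],
    [0, 28, 0],
    [-17.6, 66.6, -25.8],
    [-17.6, 66.6, -25.8],
    [-17.6, 66.6, -25.8],
    [-17.6, 66.6, -25.8],
    [-17.6, 66.6, -25.8],
    [-17.6, 66.6, -25.8],
    [-17.6, 66.6, -25.8],
    [-17.6, 66.6, -25.8],
    [-17.6, 66.6, -25.8]
  ],
  "linear": [
    [-0.03, 0, -0.005],
    [-0.06, 0, -0.01],
    [-0.0826, -0.0006, -0.0153],
    [-0.0991, -0.2235, 0.1083],
    [-0.0991, -0.2235, 0.1083],
    [-0.0991, -0.2235, 0.1083],
    [-0.0991, -0.2235, 0.1083],
    [-0.0991, -0.2235, 0.1083],
    [-0.0991, -0.2235, 0.1083],
    [-0.0991, -0.2235, 0.1083],
    [-0.0991, -0.2235, 0.1083],
    [-0.0991, -0.2235, 0.1083]
  ],
  "gripper": [-1, -1, -1, -1, -1, -1, -1, -1, -1, -1, -1, -1]
}}

```text
time_s: 27.5
ee_pos: [0.518, -0.0086, 0.2042]
eef_rot: [[0.987, 0.162, 0.004], [0.162, -0.987, -0.002], [0.003, 0.003, -1.0]]
contact_force: [0.5, -0.1, -1.5]
opening: 0.0141
```

```bash
python3 - <<'E'
from h import *
st();b=grab("side","s13");a=grab("top","t13")
cv2.imwrite("pics/s13y.png",cv2.resize(b[130:270,220:400],None,fx=4,fy=4,interpolation=cv2.INTER_CUBIC))
cv2.imwrite("pics/t13y.png",cv2.resize(a[160:300,230:450],None,fx=3.5,fy=3.5,interpolation=cv2.INTER_CUBIC))
print(curbx()); cmd(bx(-.02,0,.12)+(9.5,0),bx(-.02,0,.084)+(9.5,0))
E
```

```text
t 27.5 p [ 0.518  -0.0086  0.2042] yaw,pitch,roll [ 9.3 -0.2 -0.2] F [ 0.5 -0.1 -1.5] open 0.0141 q [-13.  -3. 110.  -0.  73.  67.]
[-0.01966181 -0.00135225  0.20412669]
rot [0.2, -0.2, -0.1] lin [-0.0006, -0.0016, 0.0841]
rot [0.2, -0.2, -0.1] lin [-0.0007, -0.0017, 0.1201]
```

View pics/s13y.png

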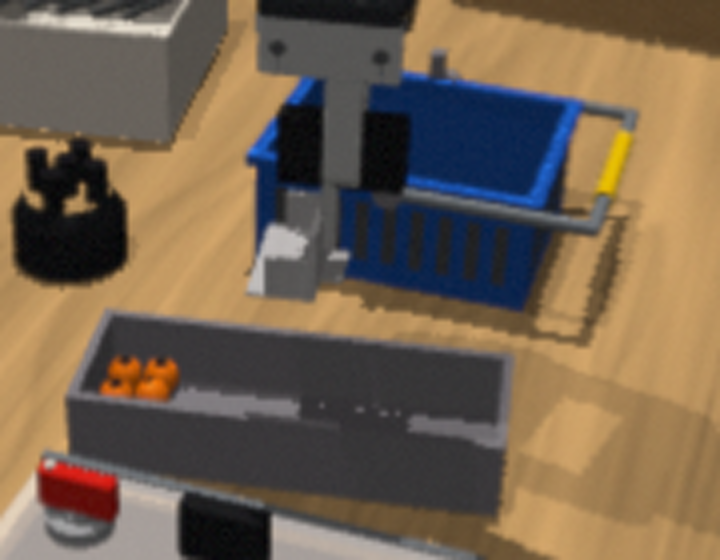

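View pics/t13y.png

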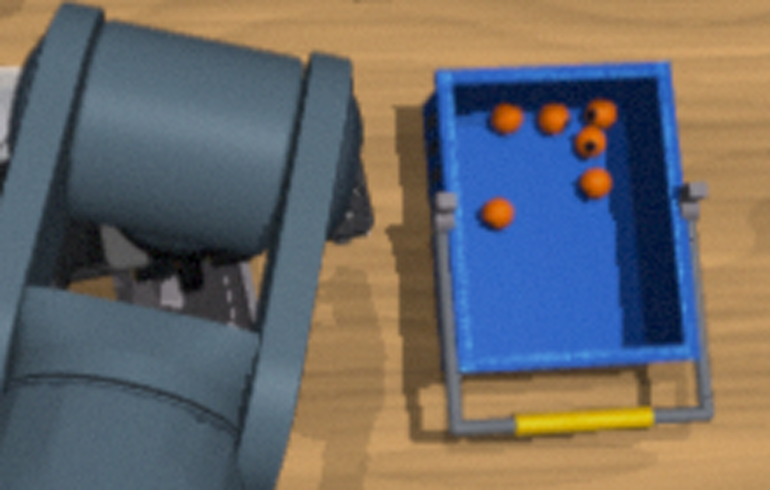

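Request:
{"fn": "servo_tool", "kwargs": {
  "rotation": [
    [0.2, -0.2, -0.1],
    [0.2, -0.2, -0.1],
    [0.2, -0.2, -0.1],
    [0.2, -0.2, -0.1],
    [0.2, -0.2, -0.1],
    [0.2, -0.2, -0.1],
    [0.2, -0.2, -0.1]
  ],
  "linear": [
    [-0.001, -0.0015, 0.05],
    [-0.001, -0.0015, 0.1],
    [-0.001, -0.0015, 0.112],
    [-0.001, -0.0015, 0.117],
    [-0.001, -0.0015, 0.12],
    [-0.001, -0.0015, 0.121],
    [-0.001, -0.0015, 0.121]
  ],
  "gripper": [-1, -1, -1, -1, -1, -1, -1]
}}

```text
time_s: 28.48
ee_pos: [0.5175, -0.007, 0.0843]
eef_rot: [[0.986, 0.166, 0.002], [0.166, -0.986, -0.0], [0.002, 0.0, -1.0]]
contact_force: [1.2, 0.5, -1.6]
opening: 0.0139
```

```bash
python3 - <<'E'
from h import *
st();print(curbx()); cmd(bx(.066,0,.084)+(9.5,0))
E
```

```text
t 28.48 p [ 0.5175 -0.007   0.0843] yaw,pitch,roll [ 9.5 -0.1 -0. ] F [ 1.2  0.5 -1.6] open 0.0139 q [-13.   7. 114.   0.  59.  67.]
[-1.97395159e-02  2.57172042e-05  8.43437516e-02]
rot [0.0, -0.1, 0.0] lin [0.0857, 0.0001, 0.0005]
```

Request:
{"fn": "servo_tool", "kwargs": {
  "rotation": [
    [0, 0, 0],
    [0, 0, 0],
    [0, 0, 0],
    [0, 0, 0],
    [0, 0, 0],
    [0, 0, 0],
    [0, 0, 0],
    [0, 0, 0],
    [0, 0, 0],
    [0, 0, 0],
    [0, 0, 0],
    [0, 0, 0]
  ],
  "linear": [
    [0.01, 0, 0.002],
    [0.02, 0, 0.002],
    [0.03, 0, 0.002],
    [0.04, 0, 0.002],
    [0.05, 0, 0.002],
    [0.056, 0, 0.002],
    [0.062, 0, 0.002],
    [0.068, 0, 0.002],
    [0.074, 0, 0.002],
    [0.08, 0, 0.002],
    [0.084, 0, 0.002],
    [0.084, 0, 0.002]
  ],
  "gripper": [-1, -1, -1, -1, -1, -1, -1, -1, -1, -1, -1, -1]
}}

```text
time_s: 29.98
ee_pos: [0.6011, 0.0065, 0.0842]
eef_rot: [[0.986, 0.166, 0.003], [0.166, -0.986, -0.001], [0.002, 0.001, -1.0]]
contact_force: [-3.3, -0.6, 9.4]
opening: 0.0137
```

```bash
python3 - <<'E'
from h import *
st();print(curbx());b=grab("side","s14");
cv2.imwrite("pics/s14y.png",cv2.resize(b[190:250,230:310],None,fx=8,fy=8,interpolation=cv2.INTER_CUBIC))
E
```

```text
t 29.98 p [0.6011 0.0065 0.0842] yaw,pitch,roll [ 9.6 -0.1 -0.1] F [-3.3 -0.6  9.4] open 0.0137 q [-10.  17. 102.  -0.  61.  70.]
[ 0.06496921 -0.00041321  0.08424868]
```

View pics/s14y.png

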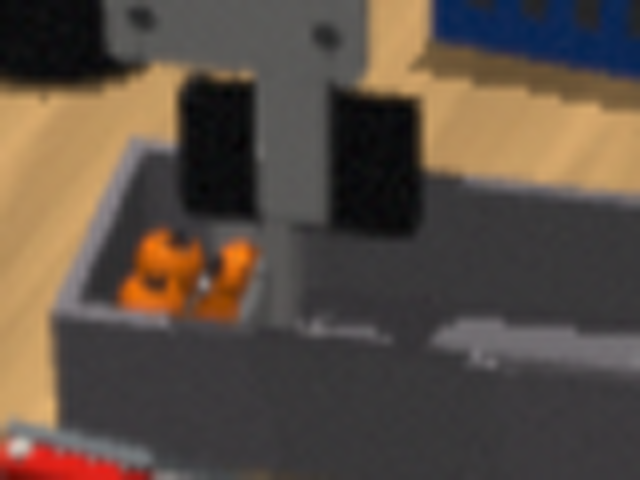

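Request:
{"fn": "servo_tool", "kwargs": {
  "rotation": [
    [0, 0, 0],
    [0, 0, 0],
    [0, 0, 0],
    [0, 0, 0]
  ],
  "linear": [
    [0.002, 0, 0],
    [0.004, 0, 0],
    [0.005, 0, 0],
    [0.005, 0, 0]
  ],
  "gripper": [-1, -1, -1, -1]
}}

```text
time_s: 30.52
ee_pos: [0.6046, 0.007, 0.0845]
eef_rot: [[0.986, 0.166, -0.002], [0.166, -0.986, -0.002], [-0.002, 0.001, -1.0]]
contact_force: [-10.1, -2.7, 15.6]
opening: 0.0135
```

```bash
python3 - <<'E'
from h import *
st();p=curbx(); print(p)
cmd(*tiltrows(p[0],.085,[(5,.001,0),(10,.002,0),(15,.003,0),(20,.004,0),(25,.006,0),(28,.02,0),(28,.06,0),(28,.09,0)]))
E
```

```text
t 30.52 p [0.6046 0.007  0.0845] yaw,pitch,roll [ 9.6  0.1 -0.1] F [-10.1  -2.7  15.6] open 0.0135 q [-10.  17. 101.  -0.  62.  70.]
[ 0.06842369 -0.0005245   0.0844976 ]
rot [0.1, 5.1, 0.1] lin [-0.0066, -0.0005, -0.0002]
rot [0.1, 10.1, 0.1] lin [-0.013, -0.0005, 0.0008]
rot [0.1, 15.1, 0.1] lin [-0.0193, -0.0006, 0.0022]
rot [0.1, 20.1, 0.1] lin [-0.0253, -0.0006, 0.0042]
rot [0.1, 25.1, 0.1] lin [-0.031, -0.0006, 0.0058]
rot [0.1, 28.1, 0.1] lin [-0.0343, -0.0006, -0.0059]
rot [0.1, 28.1, 0.1] lin [-0.0344, -0.0005, -0.0459]
rot [0.1, 28.1, 0.1] lin [-0.0344, -0.0005, -0.0759]
```

Request:
{"fn": "servo_tool", "kwargs": {
  "rotation": [
    [0, 5, 0],
    [0, 10, 0],
    [0, 15, 0],
    [0, 20, 0],
    [0, 25, 0],
    [0, 28, 0],
    [0, 28, 0],
    [0, 28, 0],
    [0, 28, 0],
    [0, 28, 0]
  ],
  "linear": [
    [-0.008, 0, -0.001],
    [-0.015, 0, -0.001],
    [-0.021, 0, 0],
    [-0.027, 0, 0.001],
    [-0.033, 0, 0.002],
    [-0.037, 0, -0.002],
    [-0.037, 0, -0.015],
    [-0.037, 0, -0.035],
    [-0.038, 0, -0.06],
    [-0.038, 0, -0.08]
  ],
  "gripper": [-1, -1, -1, -1, -1, -1, -1, -1, -1, -1]
}}

```text
time_s: 31.78
ee_pos: [0.5682, 0.0012, 0.1643]
eef_rot: [[0.87, 0.165, 0.465], [0.147, -0.986, 0.077], [0.471, 0.001, -0.882]]
contact_force: [0.3, -0.4, -1.3]
opening: 0.0139
```

```bash
python3 - <<'E'
from h import *
st();b=grab("side","s15");a=grab("top","t15")
cv2.imwrite("pics/s15y.png",cv2.resize(b[130:270,220:360],None,fx=4,fy=4,interpolation=cv2.INTER_CUBIC))
cv2.imwrite("pics/t15y.png",cv2.resize(a[150:280,230:340],None,fx=4,fy=4,interpolation=cv2.INTER_CUBIC))
t=dump([(-28,-.01,.15),(-28,-.01,.085)],-20); 
cmd(*t)
E
```

```text
t 31.77 p [0.5682 0.0012 0.1643] yaw,pitch,roll [  9.6 -28.1  -0.1] F [ 0.3 -0.4 -1.3] open 0.0139 q [-17.  -8. 122.  18.  42.  52.]
rot [-13.8, -0.4, 26.1] lin [-0.1201, 0.2122, -0.0975]
rot [-13.8, -0.4, 26.1] lin [-0.151, 0.212, -0.0403]
```

View pics/s15y.png

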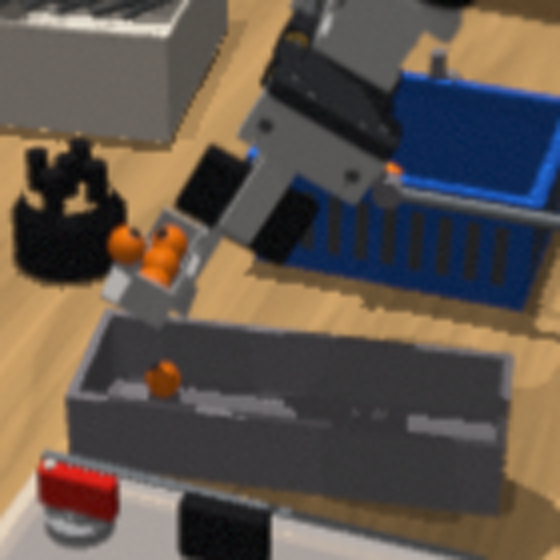

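View pics/t15y.png

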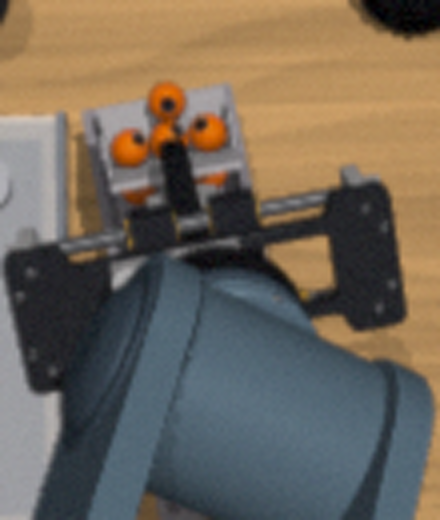

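Request:
{"fn": "servo_tool", "kwargs": {
  "rotation": [
    [0, 3, 0],
    [0, 6, 0],
    [0, 9, 0],
    [0, 12, 0],
    [0, 12, 0]
  ],
  "linear": [
    [0, 0, 0],
    [0, 0, 0],
    [0, 0, 0],
    [0, 0, 0],
    [0, 0, 0]
  ],
  "gripper": [-1, -1, -1, -1, -1]
}}

```text
time_s: 32.5
ee_pos: [0.5663, 0.0017, 0.1602]
eef_rot: [[0.757, 0.165, 0.632], [0.126, -0.986, 0.107], [0.641, -0.001, -0.768]]
contact_force: [1.1, -1.1, -1.5]
opening: 0.0137
```

```bash
python3 - <<'E'
from h import *
st();b=grab("side","s16");a=grab("top","t16")
cv2.imwrite("pics/s16y.png",cv2.resize(b[130:270,220:360],None,fx=4,fy=4,interpolation=cv2.INTER_CUBIC))
cv2.imwrite("pics/t16y.png",cv2.resize(a[150:280,230:340],None,fx=4,fy=4,interpolation=cv2.INTER_CUBIC))
t=dump([(-38,-.01,.17),(-28,-.01,.085)],-20); print(t)
cmd(*t)
E
```

```text
t 32.5 p [0.5663 0.0017 0.1602] yaw,pitch,roll [  9.5 -39.9   0.1] F [ 1.1 -1.1 -1.5] open 0.0137 q [-20. -12. 130.  37.  32.  34.]
[(np.float64(0.44857215739979656), np.float64(-0.2311788676474153), np.float64(0.2015683894091306), -20, -38), (np.float64(0.4549088230602077), np.float64(-0.23348522533230173), np.float64(0.13050832516912747), -20, -28)]
rot [-18.6, -1.9, 23.0] lin [-0.0935, 0.2098, -0.1307]
rot [-16.5, -11.7, 24.5] lin [-0.1347, 0.2131, -0.0725]
```

View pics/s16y.png

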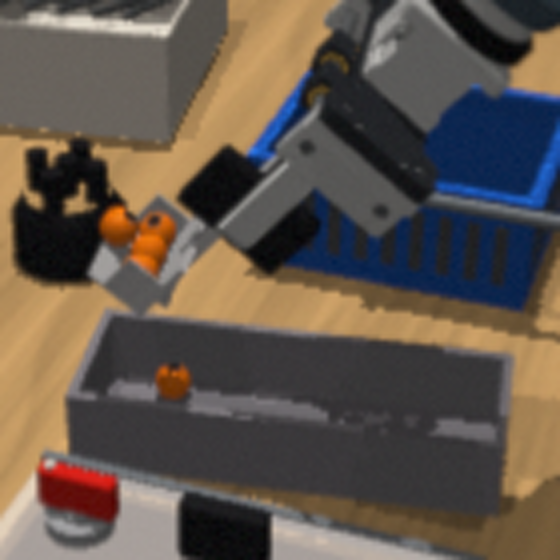

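View pics/t16y.png

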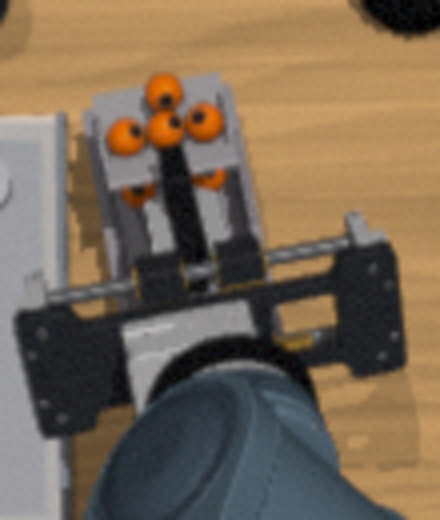

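Request:
{"fn": "servo_tool", "kwargs": {
  "rotation": [
    [0, 0, 0],
    [-0.8, 0, 1],
    [-2.2, -0.2, 2.7],
    [-4, -0.4, 5],
    [-6.2, -0.6, 7.7],
    [-8.6, -0.8, 10.6],
    [-11, -1, 13.6],
    [-13.2, -1.3, 16.3],
    [-15.2, -1.5, 18.8],
    [-16.8, -1.7, 20.8],
    [-18, -1.8, 22.3],
    [-18.6, -1.9, 23]
  ],
  "linear": [
    [-0.001, 0.002, -0.001],
    [-0.004, 0.009, -0.005],
    [-0.011, 0.024, -0.015],
    [-0.02, 0.045, -0.028],
    [-0.031, 0.07, -0.043],
    [-0.043, 0.097, -0.06],
    [-0.055, 0.124, -0.077],
    [-0.066, 0.149, -0.092],
    [-0.076, 0.171, -0.106],
    [-0.084, 0.19, -0.118],
    [-0.09, 0.203, -0.126],
    [-0.0935, 0.2098, -0.1307]
  ],
  "gripper": [-1, -1, -1, -1, -1, -1, -1, -1, -1, -1, -1, -1]
}}

```text
time_s: 34.1
ee_pos: [0.4478, -0.232, 0.2015]
eef_rot: [[0.739, -0.345, 0.579], [-0.272, -0.939, -0.212], [0.617, -0.001, -0.787]]
contact_force: [0.3, -0.4, -1.9]
opening: 0.0134
```

```bash
python3 - <<'E'
from h import *
st();b=grab("side","s17");a=grab("top","t17")
cv2.imwrite("pics/s17y.png",cv2.resize(b[100:240,220:400],None,fx=4,fy=4,interpolation=cv2.INTER_CUBIC))
cv2.imwrite("pics/t17y.png",cv2.resize(a[160:300,230:450],None,fx=3.5,fy=3.5,interpolation=cv2.INTER_CUBIC))
cmd(*dump([(-38,-.015,.12),(-32,-.02,.085),(-22,-.02,.085),(-12,-.02,.085),(-2,-.02,.085),(8,-.02,.085),(18,-.02,.085),(28,-.02,.08),(38,-.02,.08),(48,-.02,.08),(57,-.02,.08),(64,-.02,.08)],-20))
E
```

```text
t 34.1 p [ 0.4478 -0.232   0.2015] yaw,pitch,roll [-20.2 -38.1   0.1] F [ 0.3 -0.4 -1.9] open 0.0134 q [-50. -28. 136.  28.  41.  44.]
rot [0.0, -0.1, -0.1] lin [-0.0345, -0.0006, 0.0364]
rot [0.0, -6.1, -0.1] lin [-0.0518, -0.0006, 0.0565]
rot [0.0, -16.1, -0.1] lin [-0.0373, -0.0006, 0.0511]
rot [0.0, -26.1, -0.1] lin [-0.022, -0.0006, 0.0484]
rot [-0.0, -36.1, -0.1] lin [-0.0065, -0.0007, 0.0484]
rot [-0.0, -46.1, -0.1] lin [0.0087, -0.0007, 0.0511]
rot [-0.0, -56.1, -0.1] lin [0.0233, -0.0007, 0.0563]
rot [-0.0, -66.1, -0.1] lin [0.0336, -0.0008, 0.068]
rot [-0.1, -76.1, -0.1] lin [0.0455, -0.0008, 0.0779]
rot [-0.1, -86.1, -0.1] lin [0.0555, -0.0008, 0.0897]
rot [-0.1, -95.1, -0.1] lin [0.0626, -0.0009, 0.1017]
rot [-0.1, -102.1, -0.1] lin [0.0668, -0.0009, 0.1118]
```

View pics/t17y.png

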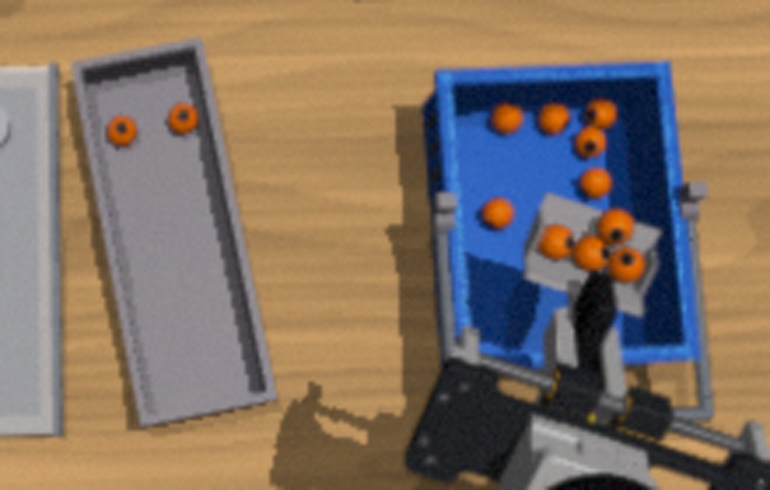

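Request:
{"fn": "servo_tool", "kwargs": {
  "rotation": [
    [0, -3, 0],
    [0, -8, 0],
    [0, -16, 0],
    [0, -26, 0],
    [0, -36, 0],
    [0, -46, 0],
    [0, -56, 0],
    [0, -66, 0],
    [0, -76, 0],
    [0, -86, 0],
    [0, -95, 0],
    [0, -102, 0]
  ],
  "linear": [
    [-0.02, -0.003, 0.025],
    [-0.038, -0.006, 0.045],
    [-0.0373, -0.008, 0.051],
    [-0.022, -0.008, 0.0484],
    [-0.0065, -0.008, 0.0484],
    [0.0087, -0.008, 0.0511],
    [0.0233, -0.008, 0.0563],
    [0.0336, -0.008, 0.068],
    [0.0455, -0.008, 0.078],
    [0.0555, -0.008, 0.09],
    [0.0626, -0.008, 0.1017],
    [0.0668, -0.008, 0.1118]
  ],
  "gripper": [-1, -1, -1, -1, -1, -1, -1, -1, -1, -1, -1, -1]
}}

```text
time_s: 35.7
ee_pos: [0.5665, -0.2648, 0.1527]
eef_rot: [[0.411, -0.342, -0.845], [-0.148, -0.94, 0.308], [-0.9, -0.002, -0.437]]
contact_force: [-0.8, -0.0, -0.7]
opening: 0.0139
```

```bash
python3 - <<'E'
from h import *
st();cmd((.555,-.258,.23,-20,40),bx(-.02,0,.2)+(9.5,0))
E
```

```text
t 35.7 p [ 0.5665 -0.2648  0.1527] yaw,pitch,roll [-19.8  64.1   0.2] F [-0.8 -0.  -0.7] open 0.0139 q [-31.  54.  56. -14. 133.  75.]
rot [-0.0, 24.1, 0.1] lin [-0.0753, -0.0026, -0.0219]
rot [-16.5, 62.6, -26.3] lin [-0.1009, -0.2255, 0.1003]
```

Request:
{"fn": "servo_tool", "kwargs": {
  "rotation": [
    [0, 0, 0],
    [0, 10, 0],
    [0, 20, 0],
    [0, 24, 0],
    [-16.5, 62.6, -26.3],
    [-16.5, 62.6, -26.3],
    [-16.5, 62.6, -26.3],
    [-16.5, 62.6, -26.3],
    [-16.5, 62.6, -26.3],
    [-16.5, 62.6, -26.3],
    [-16.5, 62.6, -26.3],
    [-16.5, 62.6, -26.3]
  ],
  "linear": [
    [0, 0, 0],
    [-0.03, 0, -0.008],
    [-0.06, 0, -0.016],
    [-0.075, -0.0026, -0.022],
    [-0.1009, -0.2255, 0.1003],
    [-0.1009, -0.2255, 0.1003],
    [-0.1009, -0.2255, 0.1003],
    [-0.1009, -0.2255, 0.1003],
    [-0.1009, -0.2255, 0.1003],
    [-0.1009, -0.2255, 0.1003],
    [-0.1009, -0.2255, 0.1003],
    [-0.1009, -0.2255, 0.1003]
  ],
  "gripper": [-1, -1, -1, -1, -1, -1, -1, -1, -1, -1, -1, -1]
}}

```text
time_s: 37.2
ee_pos: [0.517, -0.0083, 0.2017]
eef_rot: [[0.987, 0.162, 0.003], [0.162, -0.987, -0.001], [0.003, 0.001, -1.0]]
contact_force: [0.9, -1.1, -1.6]
opening: 0.014
```

```bash
python3 - <<'E'
from h import *
st();b=grab("side","s18");a=grab("top","t18")
cv2.imwrite("pics/s18y.png",cv2.resize(b[130:270,220:400],None,fx=4,fy=4,interpolation=cv2.INTER_CUBIC))
cv2.imwrite("pics/t18y.png",cv2.resize(a[160:300,230:450],None,fx=3.5,fy=3.5,interpolation=cv2.INTER_CUBIC))
print(curbx()); cmd(bx(-.02,0,.084)+(9.5,0))
E
```

```text
t 37.2 p [ 0.517  -0.0083  0.2017] yaw,pitch,roll [ 9.3 -0.2 -0.1] F [ 0.9 -1.1 -1.6] open 0.014 q [-14.  -3. 110.   0.  73.  67.]
[-0.02061717 -0.00095814  0.20119685]
rot [0.0, -0.1, -0.2] lin [0.0004, -0.001, 0.1172]
```

View pics/s18y.png

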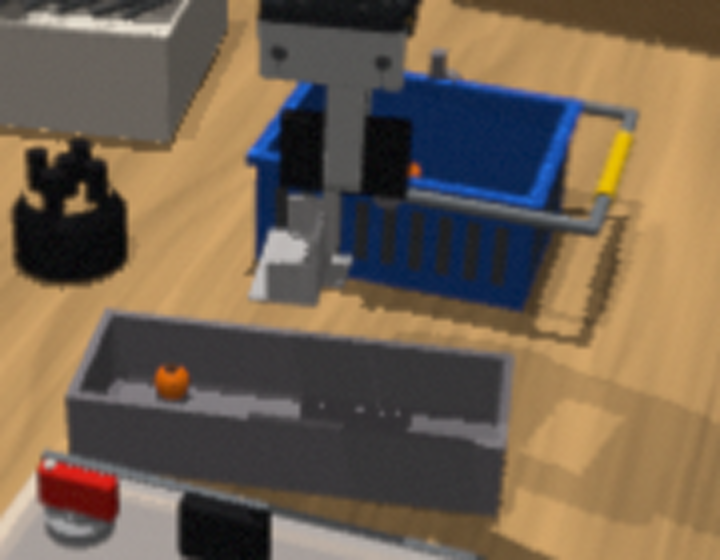

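View pics/t18y.png

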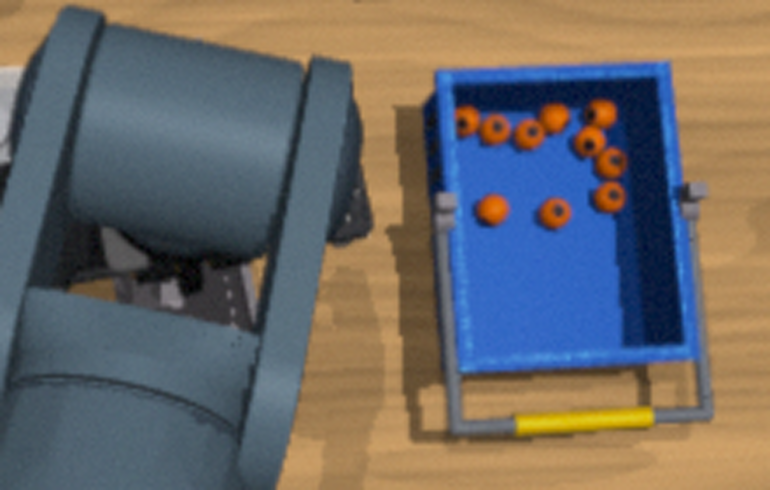

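```bash
python3 - <<'E'
from h import *
for u in ((121,130),(183,118)):
    P=onz("top",[(230+u[0]/3.5,160+u[1]/3.5)],.018)[0]; print((RB.T@(P-C)).round(4))
E
```

```text
[0.0808 0.0198 0.018 ]
[ 0.0809 -0.0247  0.018 ]
```

Request:
{"fn": "servo_tool", "kwargs": {
  "rotation": [
    [0, 0, -0.2],
    [0, 0, -0.2],
    [0, 0, -0.2],
    [0, 0, -0.2],
    [0, 0, -0.2],
    [0, 0, -0.2],
    [0, 0, -0.2]
  ],
  "linear": [
    [0, 0.001, 0.05],
    [0, 0.001, 0.1],
    [0, 0.001, 0.11],
    [0, 0.001, 0.115],
    [0, 0.001, 0.118],
    [0, 0.001, 0.12],
    [0, 0.001, 0.12]
  ],
  "gripper": [-1, -1, -1, -1, -1, -1, -1]
}}

```text
time_s: 38.17
ee_pos: [0.5186, -0.0089, 0.0842]
eef_rot: [[0.986, 0.168, 0.006], [0.168, -0.986, -0.002], [0.006, 0.003, -1.0]]
contact_force: [-3.2, 0.5, 6.5]
opening: 0.0138
```

Request:
{"fn": "servo_tool", "kwargs": {
  "rotation": [
    [0, 0, 0],
    [0, 0, 0],
    [0, 0, 0],
    [0, 0, 0],
    [0, 0, 0],
    [0, 0, 0],
    [0, 0, 0],
    [0, 0, 0],
    [0, 0, 0],
    [0, 0, 0],
    [0, 0, 0],
    [0, 0, 0]
  ],
  "linear": [
    [0.01, 0, 0.001],
    [0.02, 0, 0.001],
    [0.03, 0, 0.001],
    [0.035, 0, 0.001],
    [0.04, 0, 0.001],
    [0.046, 0, 0.001],
    [0.052, 0, 0.001],
    [0.058, 0, 0.001],
    [0.065, 0, 0.001],
    [0.072, 0, 0.001],
    [0.08, 0, 0.001],
    [0.084, 0, 0.001]
  ],
  "gripper": [-1, -1, -1, -1, -1, -1, -1, -1, -1, -1, -1, -1]
}}

```text
time_s: 39.67
ee_pos: [0.6017, 0.0049, 0.0843]
eef_rot: [[0.986, 0.168, 0.006], [0.168, -0.986, -0.002], [0.006, 0.003, -1.0]]
contact_force: [-4.2, -2.1, 9.4]
opening: 0.0138
```

```bash
python3 - <<'E'
from h import *
st();print(curbx());b=grab("side","s19");
cv2.imwrite("pics/s19y.png",cv2.resize(b[190:250,230:310],None,fx=8,fy=8,interpolation=cv2.INTER_CUBIC))
E
```

```text
t 39.67 p [0.6017 0.0049 0.0843] yaw,pitch,roll [ 9.7 -0.3 -0.2] F [-4.2 -2.1  9.4] open 0.0138 q [-10.  17. 102.  -0.  61.  70.]
[ 0.06523953 -0.00209439  0.08429333]
```

View pics/s19y.png

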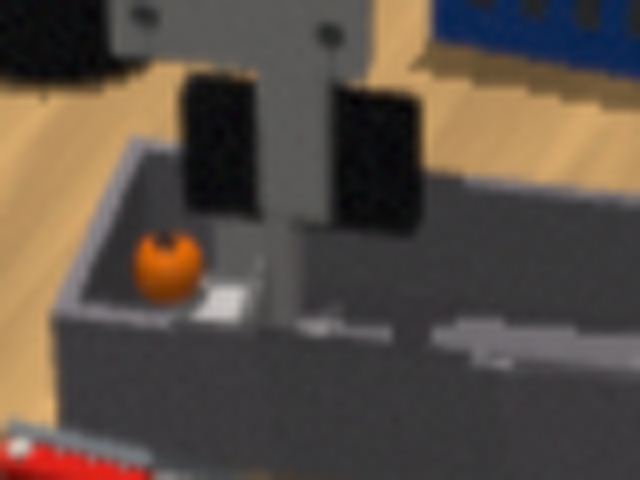

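Request:
{"fn": "servo_tool", "kwargs": {
  "rotation": [
    [0, 0, 0],
    [0, 0, 0],
    [0, 0, 0],
    [0, 0, 0]
  ],
  "linear": [
    [0.002, 0, 0],
    [0.004, 0, 0],
    [0.006, 0, 0],
    [0.006, 0, 0]
  ],
  "gripper": [-1, -1, -1, -1]
}}

```text
time_s: 40.22
ee_pos: [0.6075, 0.0059, 0.0843]
eef_rot: [[0.986, 0.168, 0.007], [0.168, -0.986, -0.002], [0.006, 0.003, -1.0]]
contact_force: [-4.0, -2.0, 9.3]
opening: 0.0136
```

Request:
{"fn": "servo_tool", "kwargs": {
  "rotation": [
    [0, 5, 0],
    [0, 10, 0],
    [0, 15, 0],
    [0, 20, 0],
    [0, 25, 0],
    [0, 30, 0],
    [0, 30, 0],
    [0, 30, 0]
  ],
  "linear": [
    [-0.007, 0, -0.001],
    [-0.013, 0, -0.001],
    [-0.02, 0, 0],
    [-0.026, 0, 0.001],
    [-0.032, 0, 0.002],
    [-0.038, 0, -0.002],
    [-0.038, 0, -0.012],
    [-0.038, 0, -0.012]
  ],
  "gripper": [-1, -1, -1, -1, -1, -1, -1, -1]
}}

```text
time_s: 41.22
ee_pos: [0.5701, -0.0003, 0.0952]
eef_rot: [[0.851, 0.167, 0.498], [0.146, -0.986, 0.082], [0.505, 0.003, -0.863]]
contact_force: [1.3, -0.2, -0.8]
opening: 0.0137
```

```bash
python3 - <<'E'
from h import *
st();print(curbx());b=grab("side","s20");a=grab("top","t20")
cv2.imwrite("pics/s20y.png",cv2.resize(b[170:250,220:320],None,fx=6,fy=6,interpolation=cv2.INTER_CUBIC))
cv2.imwrite("pics/t20y.png",cv2.resize(a[150:280,230:340],None,fx=4,fy=4,interpolation=cv2.INTER_CUBIC))
E
```

```text
t 41.23 p [ 5.701e-01 -3.000e-04  9.520e-02] yaw,pitch,roll [  9.7 -30.3  -0.2] F [ 1.3 -0.2 -0.8] open 0.0137 q [-18.  -1. 125.  26.  31.  43.]
[ 0.03319515 -0.00204142  0.09524189]
```

View pics/s20y.png

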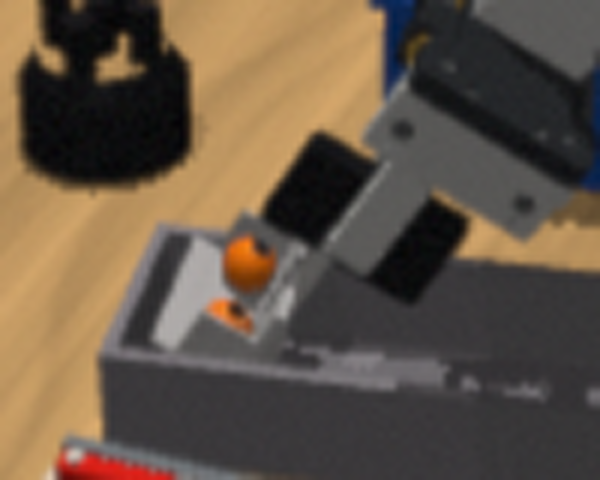

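View pics/t20y.png

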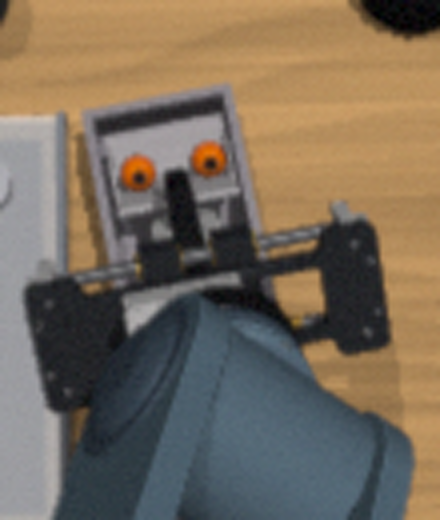

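Both remaining bushes are in the pan. I'll lift straight up, then carry them across.

```bash
python3 - <<'E'
from h import *
t=dump([(-30,-.01,.15)],-20)
p=arm.sense()['ee_pos']
cmd(tuple(p+[0,0,.08])+(9.7,-30),*t)
E
```

```text
rot [0.1, -0.2, 0.0] lin [0.0403, 0.0002, -0.0691]
rot [-14.8, -0.3, 25.7] lin [-0.0831, 0.2104, -0.1623]
```

Request:
{"fn": "servo_tool", "kwargs": {
  "rotation": [
    [0, 0, 0],
    [0, 0, 0],
    [0, 0, 0],
    [0, 0, 0],
    [-1.5, 0, 3],
    [-4, 0, 7],
    [-6.5, -0.1, 11],
    [-9, -0.2, 15],
    [-11.5, -0.2, 19.5],
    [-13.5, -0.3, 23],
    [-14.5, -0.3, 25],
    [-14.8, -0.3, 25.7]
  ],
  "linear": [
    [0.006, 0, -0.01],
    [0.018, 0, -0.03],
    [0.03, 0, -0.052],
    [0.038, 0.002, -0.066],
    [0.033, 0.018, -0.075],
    [0.018, 0.044, -0.089],
    [0, 0.072, -0.104],
    [-0.02, 0.104, -0.118],
    [-0.04, 0.137, -0.132],
    [-0.06, 0.17, -0.146],
    [-0.075, 0.197, -0.157],
    [-0.083, 0.2104, -0.1623]
  ],
  "gripper": [-1, -1, -1, -1, -1, -1, -1, -1, -1, -1, -1, -1]
}}

```text
time_s: 42.82
ee_pos: [0.4514, -0.2342, 0.1918]
eef_rot: [[0.814, -0.344, 0.467], [-0.298, -0.939, -0.172], [0.498, 0.001, -0.867]]
contact_force: [0.3, -0.6, -1.4]
opening: 0.0137
```

```bash
python3 - <<'E'
from h import *
st();b=grab("side","s21");a=grab("top","t21")
cv2.imwrite("pics/t21y.png",cv2.resize(a[160:300,230:450],None,fx=3.5,fy=3.5,interpolation=cv2.INTER_CUBIC))
cmd(*dump([(-30,-.02,.12),(-22,-.02,.085),(-12,-.02,.085),(-2,-.02,.085),(8,-.02,.085),(18,-.02,.085),(28,-.02,.08),(38,-.02,.08),(48,-.02,.08),(57,-.02,.08),(64,-.02,.08)],-20))
E
```

```text
t 42.83 p [ 0.4514 -0.2342  0.1918] yaw,pitch,roll [-20.1 -29.9  -0. ] F [ 0.3 -0.6 -1.4] open 0.0137 q [-47. -22. 130.  18.  46.  53.]
rot [0.1, 0.1, -0.1] lin [-0.0219, -0.0017, 0.0208]
rot [0.1, -7.9, -0.1] lin [-0.0283, -0.0018, 0.0454]
rot [0.1, -17.9, -0.1] lin [-0.0136, -0.0018, 0.0406]
rot [0.1, -27.9, -0.2] lin [0.0017, -0.0018, 0.0383]
rot [0.1, -37.9, -0.2] lin [0.0172, -0.0019, 0.0388]
rot [0.1, -47.9, -0.2] lin [0.0323, -0.0019, 0.0419]
rot [0.0, -57.9, -0.2] lin [0.0442, -0.0019, 0.052]
rot [0.0, -67.9, -0.2] lin [0.0574, -0.002, 0.0601]
rot [0.0, -77.9, -0.2] lin [0.069, -0.002, 0.0704]
rot [-0.0, -86.9, -0.2] lin [0.0777, -0.0021, 0.0813]
rot [-0.0, -93.9, -0.2] lin [0.0833, -0.0021, 0.0906]
```

View pics/t21y.png

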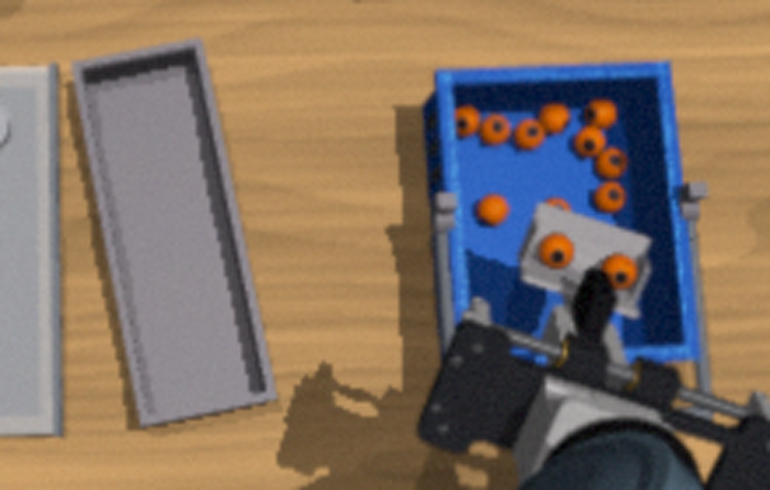

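The box is empty and the scoop is over the basket with the last two bushes, so I'll dump them now.

Request:
{"fn": "servo_tool", "kwargs": {
  "rotation": [
    [0, 0, 0],
    [0, -8, 0],
    [0, -18, 0],
    [0, -28, 0],
    [0, -38, 0],
    [0, -48, 0],
    [0, -58, 0],
    [0, -68, 0],
    [0, -78, 0],
    [0, -87, 0],
    [0, -94, 0],
    [0, -94, 0]
  ],
  "linear": [
    [-0.018, -0.004, 0.02],
    [-0.028, -0.008, 0.044],
    [-0.0136, -0.008, 0.0406],
    [0.0017, -0.008, 0.0383],
    [0.0172, -0.008, 0.0388],
    [0.0323, -0.008, 0.0419],
    [0.0442, -0.008, 0.052],
    [0.0574, -0.008, 0.06],
    [0.069, -0.008, 0.0704],
    [0.0777, -0.008, 0.081],
    [0.083, -0.008, 0.09],
    [0.083, -0.008, 0.09]
  ],
  "gripper": [-1, -1, -1, -1, -1, -1, -1, -1, -1, -1, -1, -1]
}}

```text
time_s: 44.42
ee_pos: [0.5645, -0.264, 0.1496]
eef_rot: [[0.406, -0.341, -0.848], [-0.147, -0.94, 0.308], [-0.902, -0.0, -0.432]]
contact_force: [-0.4, -0.7, -0.8]
opening: 0.0135
```

```bash
python3 - <<'E'
from h import *
st();cmd((.555,-.258,.23,-20,40),(.52,.0,.23,0,0),(.515,.255,.18,-10,0),(.515,.255,.09,-10,0))
E
```

```text
t 44.42 p [ 0.5645 -0.264   0.1496] yaw,pitch,roll [-19.9  64.4   0.1] F [-0.4 -0.7 -0.8] open 0.0135 q [-31.  54.  56. -14. 133.  75.]
rot [0.0, 24.4, 0.1] lin [-0.0772, -0.0025, -0.0248]
rot [-11.2, 63.7, -17.8] lin [-0.1294, -0.2331, 0.0842]
rot [-5.6, 64.2, -8.8] lin [-0.1238, -0.4711, 0.1885]
rot [-5.6, 64.2, -8.8] lin [-0.0427, -0.4711, 0.2274]
```

Request:
{"fn": "servo_tool", "kwargs": {
  "rotation": [
    [0, 10, 0],
    [0, 20, 0],
    [0, 24, 0],
    [-11.2, 63.7, -17.8],
    [-11.2, 63.7, -17.8],
    [-11.2, 63.7, -17.8],
    [-11.2, 63.7, -17.8],
    [-5.6, 64.2, -8.8],
    [-5.6, 64.2, -8.8],
    [-5.6, 64.2, -8.8],
    [-5.6, 64.2, -8.8],
    [-5.6, 64.2, -8.8]
  ],
  "linear": [
    [-0.03, 0, -0.01],
    [-0.06, 0, -0.02],
    [-0.077, -0.002, -0.025],
    [-0.1294, -0.2331, 0.0842],
    [-0.1294, -0.2331, 0.0842],
    [-0.1294, -0.2331, 0.0842],
    [-0.1294, -0.2331, 0.0842],
    [-0.1238, -0.4711, 0.1885],
    [-0.1238, -0.4711, 0.1885],
    [-0.1238, -0.4711, 0.1885],
    [-0.1238, -0.4711, 0.1885],
    [-0.1238, -0.4711, 0.1885]
  ],
  "gripper": [-1, -1, -1, -1, -1, -1, -1, -1, -1, -1, -1, -1]
}}

```text
time_s: 45.92
ee_pos: [0.5143, 0.2571, 0.1845]
eef_rot: [[0.985, -0.172, 0.006], [-0.172, -0.985, -0.001], [0.006, 0.0, -1.0]]
contact_force: [-0.6, -1.0, -2.7]
opening: 0.014
```

```bash
python3 - <<'E'
from h import *
st();b=grab("side","s22");a=grab("top","t22")
cmd((.515,.255,.09,-10,0),(.515,.255,.081,-10,0))
cv2.imwrite("pics/s22y.png",cv2.resize(b[200:360,190:390],None,fx=3.5,fy=3.5,interpolation=cv2.INTER_CUBIC))
E
```

```text
t 45.92 p [0.5143 0.2571 0.1845] yaw,pitch,roll [-9.9 -0.3 -0. ] F [-0.6 -1.  -2.7] open 0.014 q [ 15.   6. 103.  -0.  71. 115.]
rot [0.1, -0.3, 0.0] lin [-0.0003, 0.0005, 0.0944]
rot [0.1, -0.3, 0.0] lin [-0.0003, 0.0005, 0.1034]
```

View pics/t22.png

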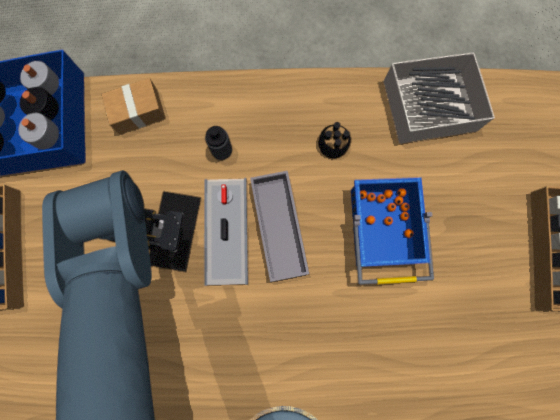

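View pics/s22y.png

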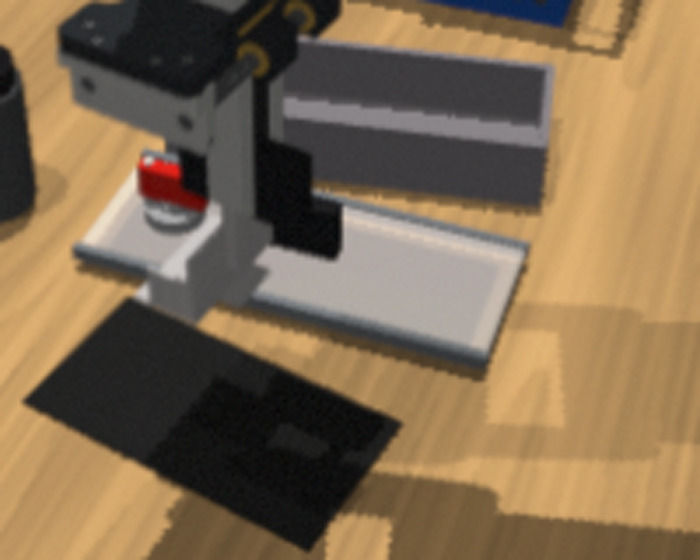

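Request:
{"fn": "servo_tool", "kwargs": {
  "rotation": [
    [0, -0.3, 0],
    [0, -0.3, 0],
    [0, -0.3, 0],
    [0, -0.3, 0],
    [0, -0.3, 0],
    [0, -0.3, 0],
    [0, -0.3, 0]
  ],
  "linear": [
    [0, 0, 0.05],
    [0, 0, 0.085],
    [0, 0, 0.095],
    [0, 0, 0.099],
    [0, 0, 0.102],
    [0, 0, 0.104],
    [0, 0, 0.104]
  ],
  "gripper": [-1, -1, -1, -1, -1, -1, -1]
}}

```text
time_s: 46.9
ee_pos: [0.5172, 0.2539, 0.0815]
eef_rot: [[0.984, -0.176, 0.001], [-0.176, -0.984, -0.001], [0.001, 0.001, -1.0]]
contact_force: [-2.0, -1.3, 6.1]
opening: 0.014
```

Request:
{"fn": "servo_tool", "kwargs": {
  "rotation": [
    [0, 0, 0],
    [0, 0, 0],
    [0, 0, 0],
    [0, 0, 0],
    [0, 0, 0],
    [0, 0, 0],
    [0, 0, 0],
    [0, 0, 0]
  ],
  "linear": [
    [0, 0, 0],
    [0, 0, 0],
    [0, 0, 0],
    [0, 0, -0.02],
    [0, 0, -0.05],
    [0, 0, -0.1],
    [0, 0, -0.14],
    [0, 0, -0.14]
  ],
  "gripper": [-0.6, -0.3, -0.3, -0.3, -0.3, -0.3, -0.3, -0.3]
}}

```text
time_s: 47.9
ee_pos: [0.5188, 0.2547, 0.2254]
eef_rot: [[0.984, -0.176, 0.008], [-0.176, -0.984, 0.001], [0.007, -0.002, -1.0]]
contact_force: [0.2, 0.4, -0.5]
opening: 0.0327
```

```bash
python3 - <<'E'
from h import *
st();b=grab("side","s23")
cv2.imwrite("pics/s23y.png",cv2.resize(b[200:360,190:390],None,fx=3.5,fy=3.5,interpolation=cv2.INTER_CUBIC))
a=cv2.imread("pics/t22.png")
cv2.imwrite("pics/t22y.png",cv2.resize(a[165:295,340:445],None,fx=4.5,fy=4.5,interpolation=cv2.INTER_CUBIC))
E
```

```text
t 47.9 p [0.5188 0.2547 0.2254] yaw,pitch,roll [-10.1  -0.4   0.1] F [ 0.2  0.4 -0.5] open 0.0327 q [ 15.   4. 100.  -0.  75. 115.]
```

View pics/s23y.png

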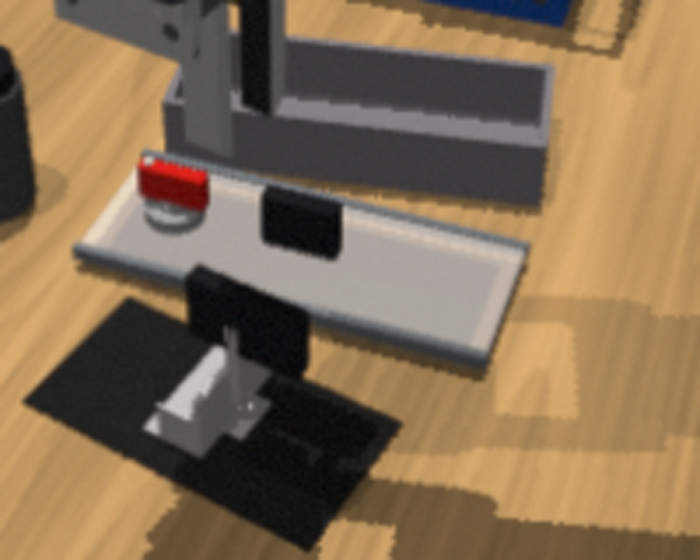

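View pics/t22y.png

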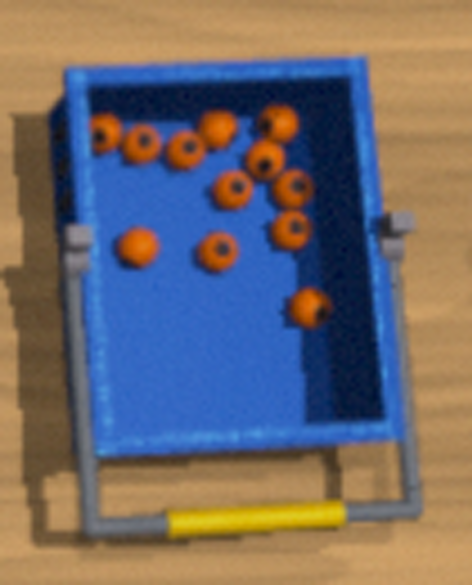

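The scoop stands upright on its mat at zoom (235,380), and I count 12 bushes in the basket. Next is the handle. I'll grip the yellow bar lightly with the jaws along x.

```bash
python3 - <<'E'
from h import *
cmd((.402,-.266,.2,45),(.402,-.266,.2,91))
E
```

```text
rot [0.1, -0.2, -55.1] lin [-0.0222, 0.5325, 0.0223]
rot [0.1, -0.1, -101.1] lin [-0.0222, 0.5325, 0.0223]
```

Request:
{"fn": "servo_tool", "kwargs": {
  "rotation": [
    [0, 0, -10],
    [0, 0, -20],
    [0, 0, -30],
    [0, 0, -40],
    [0, 0, -50],
    [0, 0, -60],
    [0, 0, -70],
    [0, 0, -80],
    [0, 0, -90],
    [0, 0, -101],
    [0, 0, -101],
    [0, 0, -101]
  ],
  "linear": [
    [-0.002, 0.05, 0.002],
    [-0.004, 0.1, 0.004],
    [-0.006, 0.16, 0.006],
    [-0.01, 0.22, 0.01],
    [-0.012, 0.28, 0.012],
    [-0.015, 0.34, 0.015],
    [-0.018, 0.4, 0.017],
    [-0.02, 0.46, 0.02],
    [-0.022, 0.51, 0.022],
    [-0.022, 0.5325, 0.022],
    [-0.022, 0.5325, 0.022],
    [-0.022, 0.5325, 0.022]
  ],
  "gripper": [-0.3, -0.3, -0.3, -0.3, -0.3, -0.3, -0.3, -0.3, -0.3, -0.3, -0.3, -0.3],
  "squeeze": 15
}}

```text
time_s: 49.45
ee_pos: [0.4001, -0.2663, 0.1972]
eef_rot: [[-0.012, 1.0, -0.004], [1.0, 0.012, 0.001], [0.001, -0.004, -1.0]]
contact_force: [0.4, -0.2, 0.3]
opening: 0.0331
```

```bash
python3 - <<'E'
from h import *
st();b=grab("side","s24")
cv2.imwrite("pics/s24y.png",cv2.resize(b[100:250,220:420],None,fx=3.5,fy=3.5,interpolation=cv2.INTER_CUBIC))
hs=cv2.cvtColor(b,cv2.COLOR_BGR2HSV); ys=(hs[...,0]>22)&(hs[...,0]<34)&(hs[...,1]>190)&(hs[...,2]>110)
e=blobs(ys)[0]; print(cv2.minAreaRect(e)[0])
im=cv2.imread("pics/t22.png");h=cv2.cvtColor(im,cv2.COLOR_BGR2HSV);yt=(h[...,0]>22)&(h[...,0]<34)&(h[...,1]>190)&(h[...,2]>110);r=cv2.minAreaRect(blobs(yt)[0]); print(r, tri(r[0],cv2.minAreaRect(e)[0]))
cmd((.402,-.266,.081,91))
E
```

```text
t 49.45 p [ 0.4001 -0.2663  0.1972] yaw,pitch,roll [90.7 -0.   0.2] F [ 0.4 -0.2  0.3] open 0.0331 q [-47.  -8. 115.  -0.  73. -48.]
(373.4000244140625, 170.3000030517578)
((396.4844665527344, 279.75909423828125), (5.375919818878174, 37.30952835083008), 86.3086166381836) (array([ 0.40269338, -0.26490064,  0.08297095]), np.float64(0.0011068974277404816))
rot [-0.2, -0.0, -0.3] lin [-0.0002, 0.002, 0.1164]
```

View pics/s24y.png

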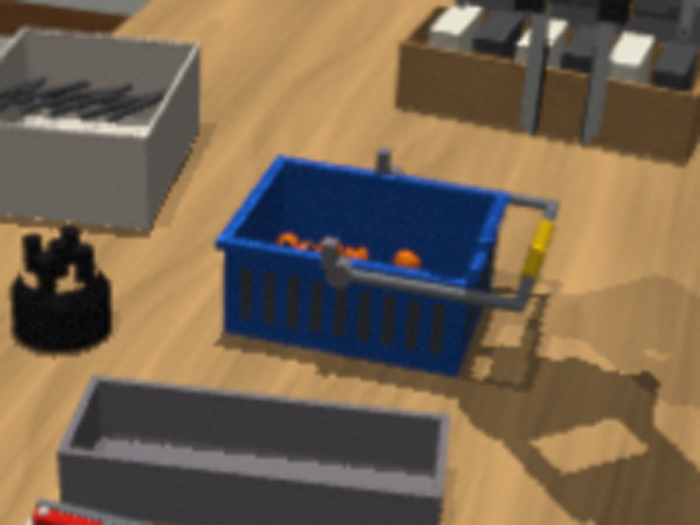

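Request:
{"fn": "servo_tool", "kwargs": {
  "rotation": [
    [0, 0, 0],
    [0, 0, 0],
    [0, 0, 0],
    [0, 0, 0],
    [0, 0, 0],
    [0, 0, 0],
    [0, 0, 0],
    [0, 0, 0],
    [0, 0, 0]
  ],
  "linear": [
    [0, 0.0025, 0.04],
    [0, 0.0025, 0.08],
    [0, 0.0025, 0.105],
    [0, 0.0025, 0.116],
    [0, 0.0025, 0.116],
    [0, 0.0025, 0.116],
    [0, 0.0025, 0.116],
    [0, 0.0025, 0.116],
    [0, 0.0025, 0.116]
  ],
  "gripper": [-0.3, -0.3, -0.3, -0.3, -0.3, -0.3, -1, -1, -1]
}}

```text
time_s: 50.62
ee_pos: [0.4036, -0.2669, 0.0832]
eef_rot: [[-0.015, 1.0, -0.001], [1.0, 0.015, -0.002], [-0.002, -0.001, -1.0]]
contact_force: [0.0, 0.7, 2.2]
opening: 0.0133
```

```bash
python3 - <<'E'
from h import *
st()
p=arm.sense()['ee_pos']; H=np.array([p[0]+.135,p[1],.078]); print(H)
T=[]
for th in (.2,.4,.6,.8,1.0,1.15,1.3,1.45,1.571,1.65,1.72,1.80):
    d=np.array([-np.cos(th),0,np.sin(th)])*.135; d=Ro.from_euler('z',1.,degrees=True).apply(d)
    T.append(tuple(H+d)+(91,))
cmd(*T)
E
```

```text
t 50.62 p [ 0.4036 -0.2669  0.0832] yaw,pitch,roll [90.9  0.1  0.1] F [0.  0.7 2.2] open 0.0133 q [-47.   2. 119.  -0.  59. -48.]
[ 0.53857939 -0.2668764   0.078     ]
rot [-0.1, 0.1, -0.1] lin [-0.0024, 0.0027, -0.0216]
rot [-0.1, 0.1, -0.1] lin [-0.0024, 0.0106, -0.0474]
rot [-0.1, 0.1, -0.1] lin [-0.0025, 0.0235, -0.0711]
rot [-0.1, 0.1, -0.1] lin [-0.0025, 0.0408, -0.0917]
rot [-0.1, 0.1, -0.1] lin [-0.0025, 0.0619, -0.1085]
rot [-0.1, 0.1, -0.1] lin [-0.0024, 0.0797, -0.1181]
rot [-0.1, 0.1, -0.1] lin [-0.0024, 0.0987, -0.125]
rot [-0.1, 0.1, -0.1] lin [-0.0024, 0.1186, -0.129]
rot [-0.1, 0.1, -0.1] lin [-0.0023, 0.1349, -0.13]
rot [-0.1, 0.1, -0.1] lin [-0.0023, 0.1455, -0.1296]
rot [-0.1, 0.1, -0.1] lin [-0.0023, 0.1549, -0.1285]
rot [-0.1, 0.1, -0.1] lin [-0.0022, 0.1655, -0.1265]
```

Request:
{"fn": "servo_tool", "kwargs": {
  "rotation": [
    [0, 0, 0],
    [0, 0, 0],
    [0, 0, 0],
    [0, 0, 0],
    [0, 0, 0],
    [0, 0, 0],
    [0, 0, 0],
    [0, 0, 0],
    [0, 0, 0]
  ],
  "linear": [
    [0, 0.001, -0.01],
    [0, 0.003, -0.0216],
    [0, 0.006, -0.035],
    [0, 0.0106, -0.0474],
    [0, 0.017, -0.06],
    [0, 0.0235, -0.0711],
    [0, 0.032, -0.082],
    [0, 0.041, -0.092],
    [0, 0.041, -0.092]
  ],
  "gripper": [-1, -1, -1, -1, -1, -1, -1, -1, -1]
}}

```text
time_s: 51.75
ee_pos: [0.4395, -0.2667, 0.1783]
eef_rot: [[-0.017, 1.0, -0.018], [1.0, 0.017, -0.002], [-0.002, -0.018, -1.0]]
contact_force: [-29.3, 0.2, 24.3]
opening: 0.0141
```

```bash
python3 - <<'E'
from h import *
st()
b=grab("side","s25")
cv2.imwrite("pics/s25y.png",cv2.resize(b[60:250,220:420],None,fx=3,fy=3,interpolation=cv2.INTER_CUBIC))
E
```

```text
t 51.75 p [ 0.4395 -0.2667  0.1783] yaw,pitch,roll [91.   0.1  1. ] F [-29.3   0.2  24.3] open 0.0141 q [-43.  -1. 111.  -1.  71. -44.]
```

View pics/s25y.png

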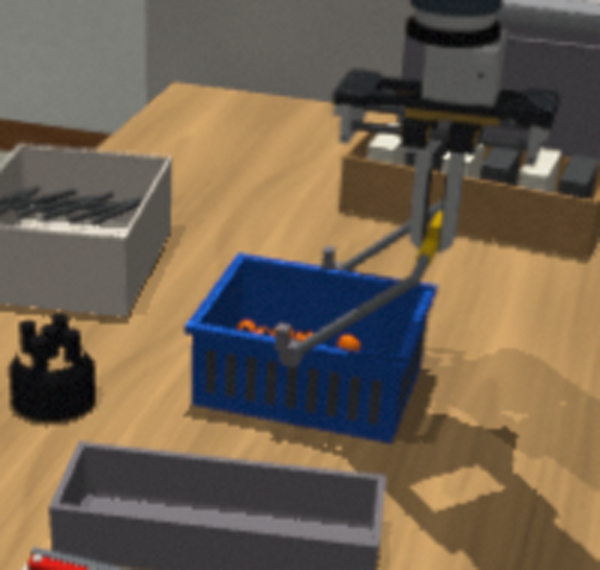

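Request:
{"fn": "servo_tool", "kwargs": {
  "rotation": [
    [0, 0, 0],
    [0, 0, 0],
    [0, 0, 0],
    [0, 0, 0]
  ],
  "linear": [
    [0, -0.003, -0.006],
    [0, 0.0045, -0.0127],
    [0, 0.012, -0.019],
    [0, 0.0205, -0.025]
  ],
  "gripper": [-1, -1, -1, -1]
}}

```text
time_s: 52.3
ee_pos: [0.4647, -0.2661, 0.2014]
eef_rot: [[-0.015, 1.0, -0.004], [1.0, 0.015, -0.003], [-0.003, -0.004, -1.0]]
contact_force: [-3.6, -2.7, 4.6]
opening: 0.0137
```

```bash
python3 - <<'E'
from h import *
st()
b=grab("side","s26")
cv2.imwrite("pics/s26y.png",cv2.resize(b[80:200,290:410],None,fx=5,fy=5,interpolation=cv2.INTER_CUBIC))
hs=cv2.cvtColor(b,cv2.COLOR_BGR2HSV); ys=(hs[...,0]>22)&(hs[...,0]<34)&(hs[...,1]>190)&(hs[...,2]>110); print([cv2.minAreaRect(e) for e in blobs(ys,5)])
print(proj("side",[arm.sense()['ee_pos']]))
E
```

```text
t 52.3 p [ 0.4647 -0.2661  0.2014] yaw,pitch,roll [90.9  0.2  0.2] F [-3.6 -2.7  4.6] open 0.0137 q [-42.   0. 107.  -0.  73. -43.]
[((353.7500305175781, 132.75001525878906), (3.535533905029297, 4.242640495300293), 45.0)]
[[355.04252879 125.30236583]]
```

View pics/s26y.png

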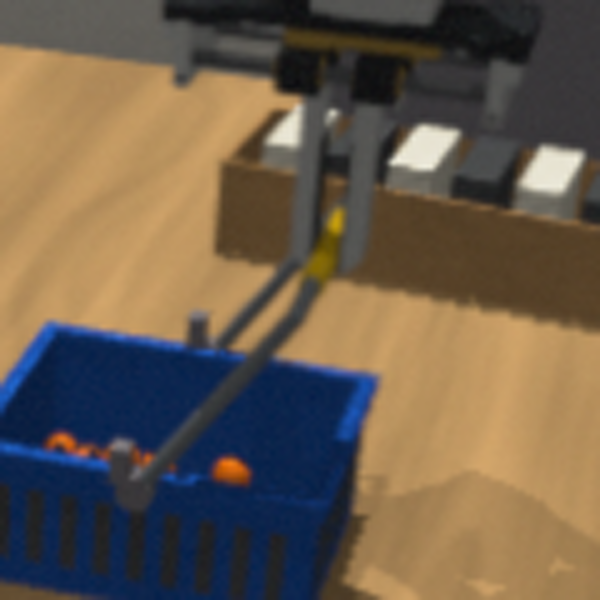

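Request:
{"fn": "servo_tool", "kwargs": {
  "rotation": [
    [0, 0, 0],
    [0, 0, 0],
    [0, 0, 0],
    [0, 0, 0],
    [0, 0, 0]
  ],
  "linear": [
    [0, 0.009, -0.005],
    [0, 0.018, -0.0095],
    [0, 0.028, -0.0135],
    [0, 0.037, -0.0165],
    [0, 0.047, -0.019]
  ],
  "gripper": [-1, -1, -1, -1, -1]
}}

```text
time_s: 52.98
ee_pos: [0.5127, -0.2649, 0.2185]
eef_rot: [[-0.015, 1.0, -0.002], [1.0, 0.015, -0.002], [-0.002, -0.002, -1.0]]
contact_force: [-0.0, -3.7, 0.5]
opening: 0.0135
```

Request:
{"fn": "servo_tool", "kwargs": {
  "rotation": [
    [0, 0, 0],
    [0, 0, 0],
    [0, 0, 0],
    [0, 0, 0],
    [0, 0, 0],
    [0, 0, 0],
    [0, 0, 0]
  ],
  "linear": [
    [-0.001, 0.012, -0.002],
    [-0.001, 0.025, -0.003],
    [-0.001, 0.036, -0.0025],
    [-0.001, 0.0455, -0.0015],
    [-0.001, 0.0535, 0],
    [-0.001, 0.0565, 0],
    [-0.001, 0.0565, 0]
  ],
  "gripper": [-1, -1, -1, -1, -1, -1, -1]
}}

```text
time_s: 53.85
ee_pos: [0.5668, -0.2644, 0.2176]
eef_rot: [[-0.015, 1.0, -0.008], [1.0, 0.015, 0.0], [0.0, -0.008, -1.0]]
contact_force: [-7.9, 1.5, 2.7]
opening: 0.0132
```

```bash
python3 - <<'E'
from h import *
st()
b=grab("side","s27")
cv2.imwrite("pics/s27y.png",cv2.resize(b[50:210,260:420],None,fx=4,fy=4,interpolation=cv2.INTER_CUBIC))
E
```

```text
t 53.85 p [ 0.5668 -0.2644  0.2176] yaw,pitch,roll [90.9 -0.   0.5] F [-7.9  1.5  2.7] open 0.0132 q [-35.  11.  93.  -0.  76. -36.]
```

View pics/s27y.png

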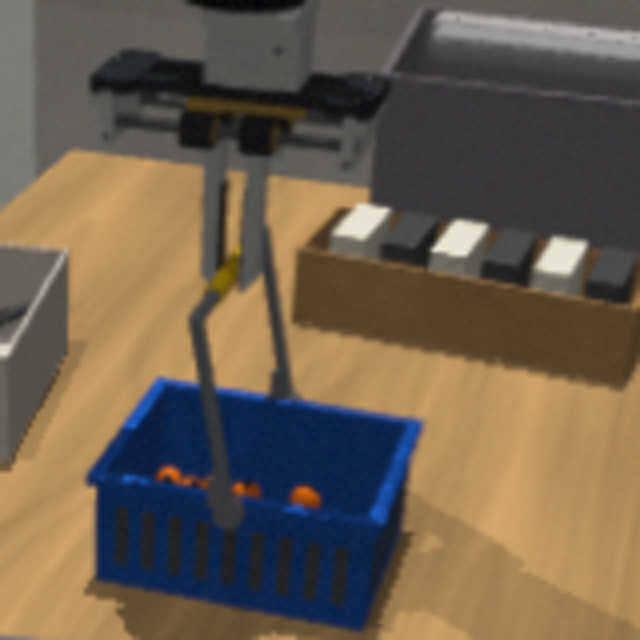

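Request:
{"fn": "servo_tool", "kwargs": {
  "rotation": [
    [0, 0, 0],
    [0, 0, 0],
    [0, 0, 0]
  ],
  "linear": [
    [0, 0.002, 0],
    [0, 0.002, 0],
    [0, 0.002, 0]
  ],
  "gripper": [-1, -1, -1]
}}

```text
time_s: 54.28
ee_pos: [0.5669, -0.2644, 0.2176]
eef_rot: [[-0.015, 1.0, -0.013], [1.0, 0.015, 0.001], [0.001, -0.013, -1.0]]
contact_force: [-14.6, 2.7, 5.8]
opening: 0.0135
```

Request:
{"fn": "servo_tool", "kwargs": {
  "rotation": [
    [0, 0, 0],
    [0, 0, 0],
    [0, 0, 0],
    [0, 0, 0],
    [0, 0, 0],
    [0, 0, 0],
    [0, 0, 0],
    [0, 0, 0],
    [0, 0, 0]
  ],
  "linear": [
    [0, -0.002, 0],
    [0, -0.002, 0],
    [0, -0.002, 0],
    [0, -0.002, -0.02],
    [0, -0.002, -0.05],
    [0, -0.002, -0.1],
    [0, -0.06, -0.12],
    [0, -0.12, -0.12],
    [0, -0.12, -0.12]
  ],
  "gripper": [-1, -0.3, -0.3, -0.3, -0.3, -0.3, -0.3, -0.3, -0.3]
}}

```text
time_s: 55.4
ee_pos: [0.4488, -0.2663, 0.3403]
eef_rot: [[-0.013, 1.0, 0.0], [1.0, 0.013, -0.004], [-0.004, 0.0, -1.0]]
contact_force: [0.6, 0.2, 0.2]
opening: 0.0329
```

```bash
python3 - <<'E'
from h import *
st()
b=grab("side","s28"); a=grab("top","t28")
cv2.imwrite("pics/s28y.png",cv2.resize(b[50:210,260:420],None,fx=4,fy=4,interpolation=cv2.INTER_CUBIC))
E
```

```text
t 55.4 p [ 0.4488 -0.2663  0.3403] yaw,pitch,roll [90.7  0.2 -0. ] F [0.6 0.2 0.2] open 0.0329 q [-43.  -8. 100.  -0.  88. -44.]
```

View pics/s28.png

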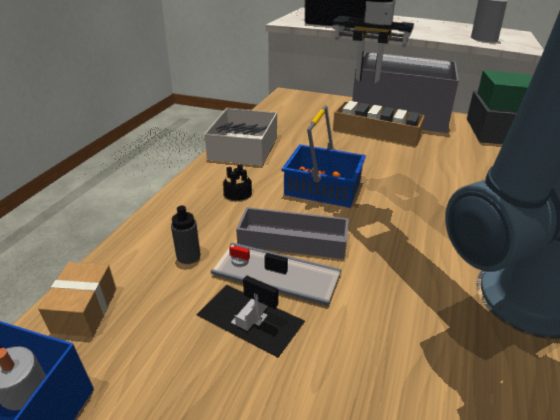

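View pics/t28.png

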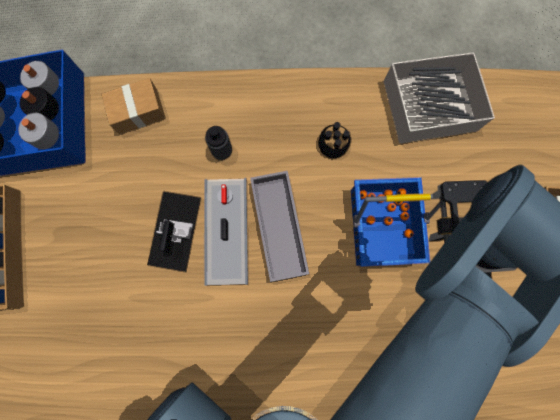

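Request:
{"fn": "servo_tool", "kwargs": {
  "rotation": [
    [0, 0, 0],
    [0, 0, 0],
    [0, 0, 0],
    [0, 0, 0],
    [0, 0, 0],
    [0, 0, 0],
    [0, 0, 0],
    [0, 0, 0],
    [0, 0, 0],
    [0, 0, 0],
    [0, 0, 0],
    [0, 0, 0]
  ],
  "linear": [
    [-0.04, -0.02, 0],
    [-0.1, -0.05, 0],
    [-0.15, -0.08, 0],
    [-0.2, -0.1, 0.02],
    [-0.24, -0.12, 0.03],
    [-0.26, -0.12, 0.03],
    [-0.26, -0.12, 0.03],
    [-0.26, -0.12, 0.03],
    [-0.26, -0.12, 0.03],
    [-0.26, -0.12, 0.03],
    [-0.26, -0.12, 0.03],
    [-0.26, -0.12, 0.03]
  ],
  "gripper": [-0.3, -0.3, -0.3, -0.3, -0.3, -0.3, -0.3, -0.3, -0.3, -0.3, -0.3, -0.3]
}}

```text
time_s: 57.0
ee_pos: [0.3347, -0.5281, 0.3093]
eef_rot: [[-0.015, 1.0, -0.002], [1.0, 0.015, -0.002], [-0.002, -0.002, -1.0]]
contact_force: [0.4, 1.1, 0.2]
opening: 0.0328
```

```bash
python3 - <<'E'
from h import *
st()
b=grab("side","s29"); a=grab("top","t29")
for n,im in (("top",a),("side",b)):
    hs=cv2.cvtColor(im,cv2.COLOR_BGR2HSV); ys=(hs[...,0]>22)&(hs[...,0]<34)&(hs[...,1]>190)&(hs[...,2]>110); r=cv2.minAreaRect(blobs(ys)[0]); print(n,r)
    if n=="top": u=r[0]
print(tri(u,r[0]))
cv2.imwrite("pics/t29y.png",cv2.resize(a[150:300,130:450],None,fx=2.5,fy=2.5,interpolation=cv2.INTER_CUBIC))
cv2.imwrite("pics/s29y.png",cv2.resize(b[90:350,180:400],None,fx=2.3,fy=2.3,interpolation=cv2.INTER_CUBIC))
E
```

```text
t 57.0 p [ 0.3347 -0.5281  0.3093] yaw,pitch,roll [90.9  0.1  0.1] F [0.4 1.1 0.2] open 0.0328 q [-68.   8.  88.  -0.  85. -69.]
top ((408.0, 197.0), (6.0, 42.0), 90.0)
side ((318.1418762207031, 115.60133361816406), (3.9524197578430176, 14.763450622558594), 35.537681579589844)
(array([ 0.56457377, -0.26216232,  0.21504565]), np.float64(2.9842969815239183e-05))
```

View pics/t29y.png

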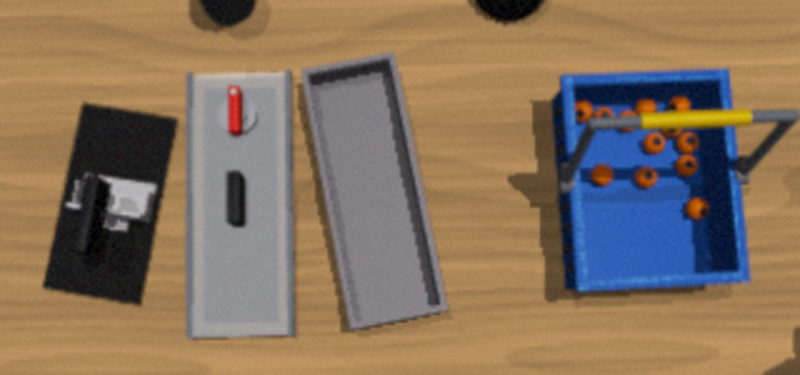

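View pics/s29y.png

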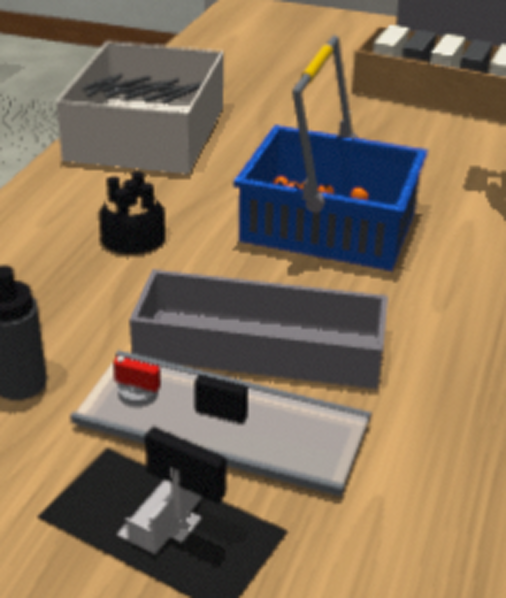

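The views show the handle seated past upright, 12 bushes in the basket, an empty box, the lid flat with its tap open, and the scoop standing on its mat. I'm handing in now.

```bash
python3 - <<'E'
from plant import arm
print(arm.sign_off())
E
```

```text
the job is handed in; nothing more can be done
None
```

I did the whole job in the order asked and handed it in at about 57 s of the 208 s allowed; `sign_off` gives no verdict.

**Sequence:**
- **Tap and lid:** I turned the vent tap clockwise to its stop. Then I lifted the lid off and set it flat, right way up, on the table between the box and the mat.
- **Bushes:** All 12 bushes went from the box to the basket with the scoop, in loads of 6, 4 and 2. Two slid back into the box while I lifted the second load and went with the third. None fell outside the box, and none were picked up by hand.
- **Scoop and handle:** I stood the scoop back on its mat. Then I swung the basket handle over to its end stop.

**Last checks:**
- **Handle:** The bar measured (0.565, -0.262, 0.215) m, about 28 mm past the hinge line. That matches the 1.78 rad detent, and it stayed there after I let go.
- **Bushes:** I counted 12 in the basket in the clear view before the handle went up; the bar hides part of them in the final picture. The box is empty.
- **Everything else:** The tap lies along the lid, the scoop stands on the mat, and the coil and cap look unmoved.

**What did not go to plan:**
- **Scoop fell over:** The scoop was found tipped backwards on its mat while I was placing the lid, with the robot not near it. I righted it and regripped it before scooping.
- **Handle force:** The bar sat about 8 mm lower in the fingers than I assumed, so the force rose to about 38 N partway through the swing. I corrected the arc and it dropped to a few newtons, ending at about 15 N against the stop.

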